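# Load the multi-well test cell and close it

## Task

Lift the retaining plate off the cell block's guide pins and lay it flat on the green mat. Take every white plug out of the cardboard tray and seat each one fully home, stem up, in a well of its own in the block (any wells), then lower the plate back over the pins, with the stems standing up through its slots, until it rests flush on the block and let go. Finally press the start button all the way in once the plate is on, leaving the bottle, beaker and white rod undisturbed.

Things in the scene. Friction and masses are not known exactly. Their poses are not given: they have to be found in the camera images.
- cell: Fixed black plastic cell block on the bench, 200 (x) x 160 (y) x 30 (z) mm; origin at the centre of its underside. Six round wells open in its top, in two rows of three. Two steel guide pins, 10 mm in diameter and standing 32 mm above the block's top, the last 7 mm tapered, at x = +-84 mm, y = 0 of its frame.
- plate: Loose aluminium plate 200 (x) x 160 (y) x 8 mm, 0.5 kg; origin: centre of its underside. Two 12.5 mm pin holes at x = +-84, y = 0; two slots 151 (x) x 27 mm at y = +-48. Handle on top: black bar 100 (x) x 14 (y) x 16 mm, middle 60 mm above the underside, on 10 mm posts at x = +-40. Starts flush on the block over its pins (origin 30 mm above the block's). Same after half a turn.
- mat: Fixed green mat, 250 (x) x 200 (y) x 4 mm, flat on the bench; origin at the centre of its underside.
- tray: Fixed open cardboard tray, 260 (x) x 190 (y) mm, walls 30 mm high and 5 mm thick, floor 5 mm thick; origin at the centre of its underside. Holds the plugs.
- start_top (a point): Top centre of the round start button (28 mm across, grey, travels 6 mm down, about 5 N, springs back), on a small grey fixed console beyond the block.
- start (a joint): Start button travel in m: 0 out, 0.006 fully in.
- bottle: Bystander: amber glass bottle with red cap, 70 mm across, 150 mm high; origin at the centre of its underside.
- beaker: Bystander: glass beaker, 68 mm across, 85 mm high; origin at the centre of its underside.
- rod: Bystander: upright plain white cylinder, 38 mm across, 100 mm high, standing on the bench beyond the block (not a plug); origin at the centre of its underside.
- well0 (a point): Centre of the floor of a well in the cell block: 43 mm across, 10 mm deep (its mouth is 10 mm above this point, level with the block's top). A seated plug has its origin here.
- well1 (a point): Centre of the floor of a well in the cell block: 43 mm across, 10 mm deep (its mouth is 10 mm above this point, level with the block's top). A seated plug has its origin here.
- well2 (a point): Centre of the floor of a well in the cell block: 43 mm across, 10 mm deep (its mouth is 10 mm above this point, level with the block's top). A seated plug has its origin here.
- well3 (a point): Centre of the floor of a well in the cell block: 43 mm across, 10 mm deep (its mouth is 10 mm above this point, level with the block's top). A seated plug has its origin here.
- well4 (a point): Centre of the floor of a well in the cell block: 43 mm across, 10 mm deep (its mouth is 10 mm above this point, level with the block's top). A seated plug has its origin here.
- well5 (a point): Centre of the floor of a well in the cell block: 43 mm across, 10 mm deep (its mouth is 10 mm above this point, level with the block's top). A seated plug has its origin here.
- plug0: Loose white plug: a disc 40 mm across and 10 mm thick with a round stem 14 mm across and 45 mm long standing on it (55 mm high in all), 0.05 kg; origin at the centre of the disc's underside, z along the stem. May be absent (None).
- plug1: Loose white plug: a disc 40 mm across and 10 mm thick with a round stem 14 mm across and 45 mm long standing on it (55 mm high in all), 0.05 kg; origin at the centre of the disc's underside, z along the stem. May be absent (None).
- plug2: Loose white plug: a disc 40 mm across and 10 mm thick with a round stem 14 mm across and 45 mm long standing on it (55 mm high in all), 0.05 kg; origin at the centre of the disc's underside, z along the stem. May be absent (None).
- plug3: Loose white plug: a disc 40 mm across and 10 mm thick with a round stem 14 mm across and 45 mm long standing on it (55 mm high in all), 0.05 kg; origin at the centre of the disc's underside, z along the stem. May be absent (None).
- plug4: Loose white plug: a disc 40 mm across and 10 mm thick with a round stem 14 mm across and 45 mm long standing on it (55 mm high in all), 0.05 kg; origin at the centre of the disc's underside, z along the stem. May be absent (None).
Things that resemble listed ones, but are neither listed nor needed, are in the scene too. What is shaped like the plug0 but purple is not meant. Leave any blue or orange look-alike of the plug4 alone.

How it is judged:
By the outcome, as a careful person would: the job done as asked, in the order asked, and still so for the second after the job is handed in, with the robot touching nothing.
Of plug0, plug1, plug2, plug3, plug4 only 3 to 5 are there at a start; the rules pass over those that are not, and their reading is None.
At some moment in a run one of plug0, plug1, plug2, plug3, plug4, plate may be knocked a few centimetres aside while the robot is not near it.
Once in a run the grip may slacken for a moment while it holds something.
It also fails if it takes over 210 s, if anything falls off the work surface, if the arm or the gripper's body presses on something with over 40 N, if the wrist force passes 120 N, or if a joint passes its speed limit or range.

## Robot

A 6-joint arm with a two-finger parallel gripper is mounted at the origin on the work surface. World frame = base frame: x ahead of the robot, y to its left, z up, the work surface at z = 0. Lengths are in m, angles in rad, forces in N, time in s.
With the tool pointing down it reaches from about 0.375 to 0.9 m from the base axis. Payload 3.1 kg.
Tool frame: the origin (TCP) lies between the finger pads; the fingertips stand 8 mm ahead of it and the grasp point (between the pads) lies 11 mm behind it; z points along the fingers, y is the line along which they close (so a half turn about z gives the same grasp; the last joint's range is limited). The gripper opens to 87 mm and grips with 3 to 60 N. Pads are 19 mm wide; open, the fingers measure 117 mm over their backs; the gripper's body (75 mm by 190 mm) begins 51 mm behind the grasp point.
Start: joints at [1.113, 0.527, 1.433, -0, 1.181, -0.178], TCP at [0.173, 0.601, 0.231] pointing down, gripper open.
Joint ranges: [-3.08, 3.08], [-0.75, 2.2], [0.22, 2.44], [-1.43, 4.57], [0, 2.65], [-2.85, 2.85]. Speed limits (rad/s): [2.79, 2.79, 3.14, 3.14, 3.14, 3.14].

## Interface

Orientations are given as a unit quaternion [x, y, z, w].
In Python, from rig import robot gives the robot as it stands.
- The arm moves only by the tool move_arm, never from a script. Its argument "motion" is text: rows parted by semicolons, each of 5 numbers parted by spaces: the opening, from -1 (shut) to 1 (fully open), then the shift along the tool's x, y, z normalised to -1 to 1, where 1 is 0.2 m, then the turn about the tool's z normalised to -1 to 1, where 1 is pi rad. A call has 1 to 12 rows; each row is the pose to reach, as a shift and turn from the pose commanded when the call began, along the tool's axes at that moment, turning the shorter way round; what a row does not reach only later rows make up. A row lasts 1/12 s, in which the tool goes at most 41.7 mm and 7.16 degrees, less where a joint would pass 70% of its speed; a pose out of reach is approached as far as the arm can. A call with a number of a shift or a turn outside -1 to 1 is refused whole. A call with a gripper value outside its range is refused whole. The fingers move at their own pace and stop on an object; "newtons" is the grip in N (left out, the last holds). Time passes only in rows, so rows that repeat a pose let the fingers close. It gives the time, the measured TCP pose, the force, the opening and the grip force at its end, in the units of the state.
- robot.get_obs(): the state, without advancing time (a new reading comes with each control period).
- robot.camera(name): name is "side" or "top" or "wrist"; returns (picture, depth): 400x640x3 uint8, red, green, blue; 400x640 float32, m along the optical axis (not along the pixel's ray), 0 where there is no reading.
- robot.camera_model(name): a dict with "mtx" (3x3 intrinsics, pixels), "D" ([k1, k2, p1, p2, k3] as OpenCV has them; the pictures are not rectified), "position" and "attitude" of the camera in the world. Camera axes: x right, y down, z forward; pixel columns grow to the right and rows downward; lengths in m; the calibration is good to about 2 mm. A picture is of the moment at which its call begins: read the wrist's pose just before it. camera_model takes no time and is no camera call; for the wrist camera it gives the pose at the moment of the call.
- robot.hand_in(): hands the job in; it is judged then, once.
The state is a dict: "time": time; "q": joint angles; "joint_velocities": joint speeds; "joint_torque": joint torques, N m; "position": TCP position; "tool_rot": TCP orientation; "ft_force": force on the tool from outside, world axes, zero at the start; "moment": the same for the moment, N m; "grip_width": finger opening in m; "grip_force": force on a finger pad.
Only numpy, scipy, OpenCV 4.12 (cv2) and the standard library are available. Lean on these libraries where they do the work, as an engineer would, in place of code of your own. Each camera call takes 0.05 s, during which the arm holds its last target. There are 200 camera calls.

## Working session

There is one attempt and no reset: what is moved stays moved. The work goes in short steps, Python scripts to look and compute and a tool call to move; the robot and the scene stay as the last step left them, time stands still between calls to the robot, and variables do not carry over. Pictures are saved under pics/ and viewed, at most 14 in all, crops included, and the job is handed in when it is done.

Besides the shell and the picture viewer there is one more tool, called as name(argument=value, ...), one argument or row to a line, values as JSON. move_arm: Moves the arm, as the interface text tells. Its arguments: {"type":"object","properties":{"motion":{"type":"string"},"newtons":{"type":"number"}},"required":["motion"]}

```bash
ls; mkdir -p pics
cat > h.py <<'E'
import numpy as np, cv2
from rig import robot
from scipy.spatial.transform import Rotation as R
def cam(n):
    m=robot.camera_model(n); p,d=robot.camera(n); return m,p,d
def rot(a):
    a=np.array(a); return a if a.shape==(3,3) else R.from_quat(a).as_matrix()
def cloud(m,d):
    h,w=d.shape; u,v=np.meshgrid(np.arange(w),np.arange(h))
    n=cv2.undistortPoints(np.stack([u,v],-1).reshape(-1,1,2).astype(float),np.array(m["mtx"]),np.array(m["D"])).reshape(h,w,2)
    P=np.dstack([n*d[...,None],d]); return P@rot(m["attitude"]).T+np.array(m["position"])
def save(n,p): cv2.imwrite("pics/"+n+".png",p[...,::-1])
E
python3 - <<'E'
from h import *
print(robot.get_obs())
for n in("top","side"):
    m,p,d=cam(n); print(m); save(n+"0",p); np.savez(n+"0.npz",p=p,d=d,P=cloud(m,d))
E
```

```text
pics
{'time': 0.0, 'q': array([ 1.11253083e+00,  5.28468756e-01,  1.43390724e+00, -2.50703864e-05,
        1.18136595e+00, -1.78510833e-01]), 'joint_velocities': array([0.00034528, 0.00087263, 0.00042746, 0.00071639, 0.00011419,
       0.00104433]), 'joint_torque': array([-6.87588963e-04, -4.40051007e+01, -1.76589417e+01,  6.33712811e-02,
        5.82104770e-02, -1.60516965e-04]), 'position': array([0.17223983, 0.60005761, 0.22956844]), 'tool_rot': array([ 1.39416842e-01,  9.90233199e-01, -1.02426679e-03, -3.25394976e-04]), 'ft_force': array([-0.39678776, -0.83310883,  0.55068789]), 'moment': array([-1.60300600e-03, -3.54674185e-02, -3.78222996e-05]), 'grip_force': 0.0, 'grip_width': 0.08715785561303716}
{'mtx': array([[368.75388217,   0.        , 326.62342867],
       [  0.        , 368.75388217, 200.3181658 ],
       [  0.        ,   0.        ,   1.        ]]), 'D': array([-0.04555375,  0.        ,  0.        ,  0.        ,  0.        ]), 'position': array([0.34914705, 0.00767679, 0.87994326]), 'attitude': array([ 0.70977334, -0.69825901,  0.06975471, -0.06156663])}
{'mtx': array([[372.96921069,   0.        , 313.01600273],
       [  0.        , 372.96921069, 202.58858193],
       [  0.        ,   0.        ,   1.        ]]), 'D': array([-0.05816415,  0.        ,  0.        ,  0.        ,  0.        ]), 'position': array([0.28826817, 0.74188639, 0.56825727]), 'attitude': array([-0.13941006,  0.8689069 , -0.46887109,  0.07566725])}
```

View pics/top0.png

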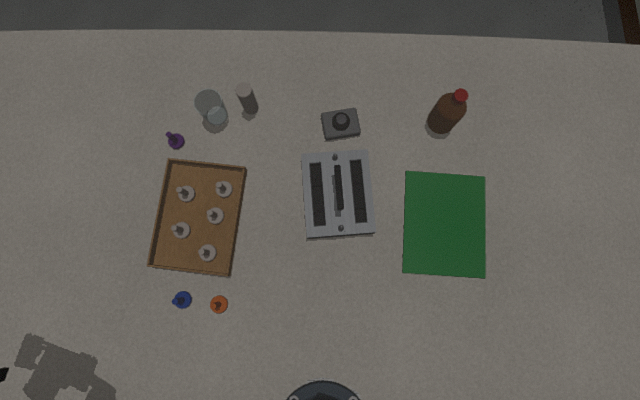

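View pics/side0.png

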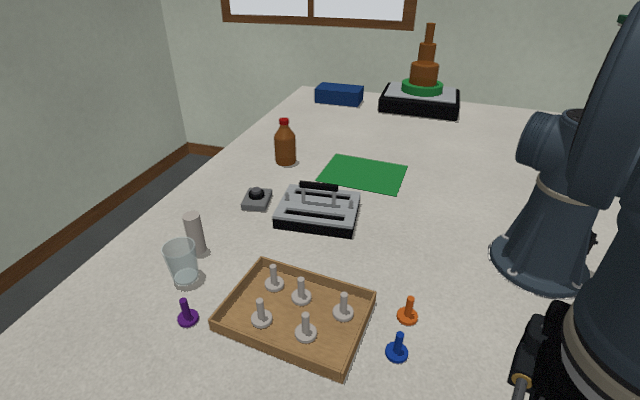

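The top view (image up is +x, left is +y) shows:
- **Plugs:** five white plugs upright in the tray at (186,194), (223,188), (215,215), (181,230) and (207,253).
- **Look-alikes to leave alone:** purple (175,141), blue (182,299), orange (219,304), and the white rod (246,98).
- **Other items:** plate handle (338,187), button (341,121), mat (445,224).

I choose the white discs with stems inside the tray.

Run:
```python
from h import *
z=np.load("top0.npz"); p,d,P=z["p"],z["d"],z["P"]
save("crop1",cv2.resize(p[150:285,140:390],None,fx=3,fy=3,interpolation=cv2.INTER_CUBIC))
print("bench z",np.median(P[300:350,450:550,2]))
# stems in tray
for (u,v) in [(186,194),(223,188),(215,215),(181,230),(207,253)]:
    Q=P[v-14:v+14,u-14:u+14].reshape(-1,3); s=Q[Q[:,2]>0.035]; t=Q[(Q[:,2]>.011)&(Q[:,2]<.02)]
    print((u,v),"stem",s.mean(0).round(4),"zmax",s[:,2].max().round(4),len(s),"disc",((t.max(0)+t.min(0))/2).round(4),np.ptp(t,axis=0).round(3))
hsv=cv2.cvtColor(p,cv2.COLOR_RGB2HSV)
g=(hsv[...,0]>45)&(hsv[...,0]<80)&(hsv[...,1]>120)
print("mat",cv2.minAreaRect((P[g][:,:2]).astype(np.float32)),np.median(P[g][:,2]))
B=P[100:250,290:390].reshape(-1,3)
h=B[(B[:,2]>.085)]; print("handle",cv2.minAreaRect(h[:,:2].astype(np.float32)),h[:,2].max(),h.mean(0))
pl=B[(B[:,2]>.033)&(B[:,2]<.043)]; pl=pl[pl[:,0]<pl[:,0].max()]; print("plate",cv2.minAreaRect(pl[:,:2].astype(np.float32)),np.median(pl[:,2]))
for v,u in((157,335),(228,341)):
    Q=P[v-8:v+8,u-8:u+8].reshape(-1,3); s=Q[Q[:,2]>.05]; print("pin",s.mean(0),s[:,2].max() if len(s) else 0,len(s))
Q=P[105:140,320:362].reshape(-1,3); print("btn z",np.sort(Q[:,2])[::-25][:20].round(4)); s=Q[Q[:,2]>np.percentile(Q[:,2],99)-.004]; print(((s.max(0)+s.min(0))/2),np.ptp(s,axis=0),s.mean(0))
```

```text
bench z -0.0011684085821514478
(186, 194) stem [0.5194 0.3294 0.0689] zmax 0.8799 54 disc [0.5231 0.3372 0.0154] [0.037 0.04  0.008]
(223, 188) stem [0.5274 0.2351 0.0888] zmax 0.8799 48 disc [0.5368 0.2471 0.0146] [0.038 0.037 0.007]
(215, 215) stem [0.4638 0.2468 0.0998] zmax 0.8799 54 disc [0.4722 0.2626 0.0149] [0.039 0.039 0.007]
(181, 230) stem [0.43   0.323  0.0966] zmax 0.8799 58 disc [0.4351 0.341  0.0151] [0.038 0.039 0.008]
(207, 253) stem [0.3799 0.2432 0.1493] zmax 0.8799 52 disc [0.3836 0.2751 0.015 ] [0.035 0.039 0.008]
mat ((0.38899967074394226, 0.08603644371032715), (0.2856791913509369, 1.0059486627578735), 11.327284812927246) 0.0030050418071844165
handle ((0.4620364308357239, -0.018912101164460182), (0.03010285459458828, 0.22999505698680878), 84.20340728759766) 0.879943255064071 [ 0.4968011  -0.01988285  0.22881118]
plate ((0.5774703025817871, -0.021137334406375885), (0.2989952266216278, 0.1602751463651657), 5.420136451721191) 0.03703441509470151
pin [ 0.56720556 -0.013442    0.19391253] 0.879943255064071 18
pin [ 0.44436912 -0.03304197  0.05654343] 0.06167077773538854 16
btn z [0.8799 0.0443 0.043  0.0421 0.0392 0.0351 0.034  0.0332 0.0325 0.0316
 0.0282 0.024  0.0234 0.0231 0.0228 0.0225 0.0223 0.0222 0.022  0.0218]
[ 0.53491793 -0.01851645  0.46045599] [0.37154175 0.05238646 0.83897453] [ 0.69209053 -0.03027452  0.08010671]
```

View pics/crop1.png

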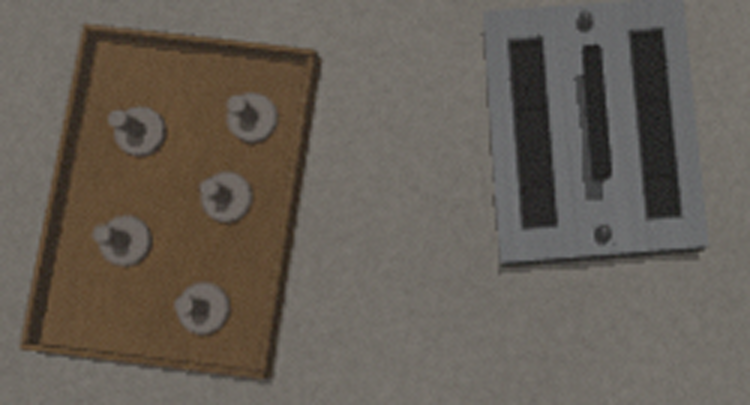

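The crop confirms five upright white plugs in the tray and the plate on its pins. Next I'll remeasure with invalid depth masked out.

```bash
cat >> h.py <<'E'
def rect(q): (c,s,a)=cv2.minAreaRect(q[:,:2].astype(np.float32)); return np.round(c,4),np.round(s,4),round(a,2)
def plate(P):
    """handle bar, plate top, pins from the cloud points near the block"""
    return P
E
python3 - <<'E'
from h import *
z=np.load("top0.npz"); p,d,P=z["p"],z["d"],z["P"].copy(); P[d<=0]=np.nan
sub=lambda a,b,c,e:(lambda q:q[~np.isnan(q[:,0])])(P[a:b,c:e].reshape(-1,3))
for (u,v) in [(186,194),(223,188),(215,215),(181,230),(207,253)]:
    Q=sub(v-14,v+14,u-14,u+14); s=Q[(Q[:,2]>.05)&(Q[:,2]<.07)]; t=Q[(Q[:,2]>.011)&(Q[:,2]<.02)]
    print((u,v),"stem",s.mean(0).round(4),s[:,2].max().round(4),len(s),"disc",rect(t))
hsv=cv2.cvtColor(p,cv2.COLOR_RGB2HSV)
g=(hsv[...,0]>45)&(hsv[...,0]<80)&(hsv[...,1]>120)&(d>0); g[:,:395]=0
print("mat",rect(P[g]),np.median(P[g][:,2]))
B=sub(145,245,295,380)
h=B[B[:,2]>.088]; print("handle",rect(h),h[:,2].max(),h.mean(0))
pl=B[(B[:,2]>.033)&(B[:,2]<.043)]; print("plate",rect(pl),np.median(pl[:,2]))
for v,u in((157,335),(228,341)):
    Q=sub(v-8,v+8,u-8,u+8); s=Q[Q[:,2]>.054]; print("pin",s.mean(0).round(4),s[:,2].max().round(4),len(s))
Q=sub(105,142,318,364); s=Q[Q[:,2]>.038]; print("btn",rect(s),s.mean(0),s[:,2].max())
for n,b in dict(bottle=(85,140,420,475),beaker=(85,132,190,232),rod=(78,116,232,262)).items():
    Q=sub(*b); s=Q[Q[:,2]>.02]; print(n,s.min(0).round(3),s.max(0).round(3))
m,pw,dw=cam("wrist"); print(m); o=robot.get_obs(); print(R.from_quat(o["tool_rot"]).as_matrix().round(4))
E
```

```text
(186, 194) stem [0.5231 0.3362 0.058 ] 0.0628 38 disc (array([0.5222, 0.3354]), array([0.0375, 0.0391]), 54.1)
(223, 188) stem [0.5361 0.2456 0.0586] 0.0614 33 disc (array([0.5359, 0.246 ]), array([0.0352, 0.0375]), 51.83)
(215, 215) stem [0.4711 0.2619 0.0583] 0.0617 37 disc (array([0.4707, 0.2613]), array([0.0372, 0.0393]), 61.03)
(181, 230) stem [0.4345 0.3415 0.0579] 0.061 40 disc (array([0.435, 0.342]), array([0.0383, 0.0386]), 59.28)
(207, 253) stem [0.3842 0.275  0.0579] 0.062 34 disc (array([0.3836, 0.2751]), array([0.0348, 0.0395]), 0.47)
mat (array([ 0.4637, -0.2868]), array([0.1971, 0.2458]), 86.48) 0.0029988477805079627
handle (array([ 0.5277, -0.0257]), array([0.099, 0.014]), 5.21) 0.10036870083393112 [ 0.52678027 -0.02556107  0.0964814 ]
plate (array([ 0.5286, -0.0258]), array([0.2009, 0.1603]), 5.42) 0.037039931394502845
pin [ 0.6106 -0.018   0.0578] 0.0617 12
pin [ 0.4447 -0.0334  0.0582] 0.0617 11
btn (array([ 0.7077, -0.0317]), array([0.026 , 0.0262]), 23.4) [ 0.70742132 -0.03182233  0.04290915] 0.046642000618231094
bottle [ 0.69 -0.32  0.02] [ 0.755 -0.25   0.152]
beaker [0.696 0.247 0.02 ] [0.762 0.314 0.087]
rod [0.733 0.176 0.02 ] [0.769 0.212 0.102]
{'mtx': array([[282.53805003,   0.        , 319.89117238],
       [  0.        , 282.53805003, 196.47367074],
       [  0.        ,   0.        ,   1.        ]]), 'D': array([-0.02576805,  0.        ,  0.        ,  0.        ,  0.        ]), 'position': array([0.09342985, 0.62273245, 0.38295471]), 'attitude': array([0.78962482, 0.59484315, 0.08993998, 0.12068584])}
[[-9.611e-01  2.762e-01 -7.000e-04]
 [ 2.762e-01  9.611e-01 -1.500e-03]
 [ 3.000e-04 -1.600e-03 -1.000e+00]]
```

move_arm(
  motion="1 -0.86 -0.84 0 0;1 -0.86 -0.84 0 0;1 -0.86 -0.84 0 0;1 -0.86 -0.84 0 0;1 -0.86 -0.84 0 0;1 -0.86 -0.84 0 0;1 -0.86 -0.84 0 0",
)

```text
time: 0.73
position: [0.2932, 0.3871, 0.2303]
tool_rot: [0.142, 0.99, -0.002, 0.0]
ft_force: [-0.2, 0.6, -0.3]
grip_width: 0.0869
grip_force: 0.0
```

move_arm(
  motion="1 -0.86 -0.84 0 0;1 -0.86 -0.84 0 0;1 -0.86 -0.84 0 0;1 -0.86 -0.84 0 0;1 -0.86 -0.84 0 0;1 -0.86 -0.84 0 0;1 -0.86 -0.84 0 0",
)

```text
time: 1.32
position: [0.4143, 0.179, 0.2308]
tool_rot: [0.142, 0.99, -0.0, 0.002]
ft_force: [0.8, 0.1, 0.7]
grip_width: 0.0868
grip_force: 0.0
```

move_arm(
  motion="1 -0.6 -0.84 0 -0.119;1 -0.6 -0.84 0 -0.119;1 -0.6 -0.84 0 -0.119;1 -0.6 -0.84 0 -0.119;1 -0.6 -0.84 0 -0.119;1 -0.6 -0.84 0 -0.119;1 -0.6 -0.84 0 -0.119;1 -0.6 -0.84 0 -0.119",
)

```text
time: 1.98
position: [0.4793, -0.0117, 0.2302]
tool_rot: [-0.046, 0.999, 0.001, -0.0]
ft_force: [-0.4, 0.3, -0.2]
grip_width: 0.0868
grip_force: 0.0
```

```bash
cat >> h.py <<'E'
def wrist(name):
    o=robot.get_obs(); m,p,d=cam("wrist"); P=cloud(m,d); P[d<=0]=np.nan; save(name,p); np.savez(name+".npz",p=p,d=d,P=P); return o,p,P
def plan(xyz,yh=None,o=None):
    """move_arm shift numbers from the measured pose to TCP xyz, tool y heading yh (deg, mod 180)"""
    o=o or robot.get_obs(); T=R.from_quat(o["tool_rot"]).as_matrix()
    s=T.T@(np.array(xyz)-o["position"])/.2; y=np.degrees(np.arctan2(T[1,1],T[0,1]))
    t=0 if yh is None else -((yh-y+90)%180-90)/180
    print("t%.1f pos"%o["time"],o["position"].round(4),"yhead %.2f"%y,"shift",s.round(4),"turn",round(t,4))
E
python3 - <<'E'
from h import *
o,p,P=wrist("w1"); Q=P.reshape(-1,3); Q=Q[~np.isnan(Q[:,0])]
h=Q[(Q[:,2]>.09)&(Q[:,2]<.11)&(abs(Q[:,1]+.025)<.06)]; print("handle",rect(h),np.percentile(h[:,2],[5,50,95]))
pl=Q[(Q[:,2]>.033)&(Q[:,2]<.043)]; print("plate",rect(pl),np.median(pl[:,2]))
print("bench",np.median(Q[abs(Q[:,2])<.01][:,2]))
plan([.5278,-.0257,.081],95.3,o)
E
```

```text
handle (array([ 0.5279, -0.0264]), array([0.0979, 0.0141]), 5.5) [0.09433585 0.0967447  0.09799894]
plate (array([0.4787, 0.132 ]), array([0.2934, 0.5364]), 26.35) 0.037048089261329104
bench -0.00044629804440421417
t2.0 pos [ 0.4793 -0.0117  0.2302] yhead 95.28 shift [-0.2354 -0.0931  0.7459] turn -0.0001
```

View pics/w1.png

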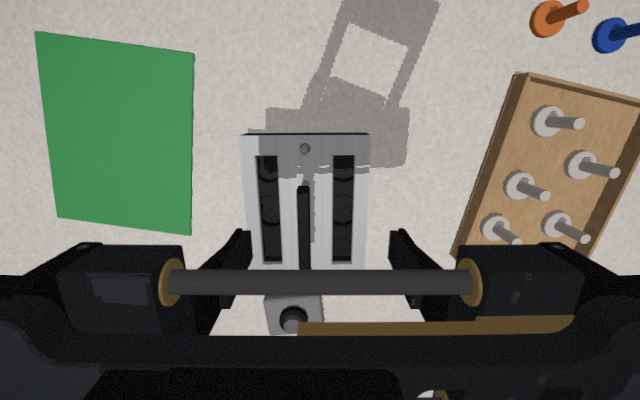

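The wrist view shows the plate with its handle at (304,225), the mat at left, and the tray with plugs at right. Handle poses from both cameras agree, so I'll grasp it.

move_arm(
  motion="1 -0.236 -0.096 0.4 0;1 -0.236 -0.096 0.4 0;1 -0.236 -0.096 0.4 0;1 -0.236 -0.096 0.751 0;1 -0.236 -0.096 0.751 0;1 -0.236 -0.096 0.751 0;-1 -0.236 -0.096 0.751 0;-1 -0.236 -0.096 0.751 0;-1 -0.236 -0.096 0.751 0;-1 -0.236 -0.096 0.751 0;-1 -0.236 -0.096 0.751 0;-1 -0.236 -0.096 0.751 0",
  newtons=50,
)

```text
time: 3.03
position: [0.5288, -0.0267, 0.0816]
tool_rot: [-0.047, 0.999, -0.0, 0.001]
ft_force: [-0.1, -1.0, -0.2]
grip_width: 0.0552
grip_force: 0.0
```

Run:
```python
from h import *
print(robot.get_obs()); plan([.5278,-.026,.2])
```

```text
{'time': 3.0333, 'q': array([-2.61685623e-01,  6.29294665e-01,  1.79669481e+00,  9.06669998e-06,
        7.13220623e-01, -1.92645954e+00]), 'joint_velocities': array([-0.00257973,  0.01236509,  0.00399634,  0.00174367, -0.00206667,
        0.00026018]), 'joint_torque': array([ 6.11977070e-02, -4.02871621e+01, -9.48207200e+00, -3.81034298e-02,
        5.13943518e-02,  2.63386055e-04]), 'position': array([ 0.52875679, -0.0267015 ,  0.08163027]), 'tool_rot': array([-4.69680500e-02,  9.98895682e-01, -3.59075664e-04,  1.13587695e-03]), 'ft_force': array([-0.07457393, -0.97727165, -0.16567477]), 'moment': array([0.06352358, 0.05292298, 0.02103891]), 'grip_force': 0.0, 'grip_width': 0.05521175183780848}
t3.0 pos [ 0.5288 -0.0267  0.0816] yhead 95.38 shift [ 0.0031  0.0035 -0.5919] turn 0
```

move_arm(
  motion="-1 0 0 0 0;-1 0 0 0 0;-1 0 0 0 0;-1 0 0 0 0;-1 0 0 0 0;-1 0 0 0 0;-1 0 0 0 0;-1 0 0 0 0;-1 0 0 0 0;-1 0 0 0 0",
)

```text
time: 3.87
position: [0.528, -0.0262, 0.0802]
tool_rot: [-0.047, 0.999, 0.0, -0.0]
ft_force: [0.4, 1.8, -1.2]
grip_width: 0.0131
grip_force: 50.0
```

move_arm(
  motion="-1 0 0 -0.1 0;-1 0 0 -0.2 0;-1 0 0 -0.3 0;-1 0 0 -0.4 0;-1 0 0 -0.5 0;-1 0 0 -0.5 0;-1 0 0 -0.5 0",
)

```text
time: 4.45
position: [0.5281, -0.0268, 0.1802]
tool_rot: [-0.047, 0.999, -0.0, 0.0]
ft_force: [-0.3, -0.1, -6.0]
grip_width: 0.0133
grip_force: 50.0
```

Run:
```python
from h import *
plan([.466,-.2868,.18],95.3-9+3.5)
m,p,d=cam("side"); save("s1",p[100:330,150:480])
```

```text
t4.5 pos [ 0.5281 -0.0268  0.1802] yhead 95.39 shift [ 0.4315 -1.2652  0.0017] turn 0.0311
```

View pics/s1.png

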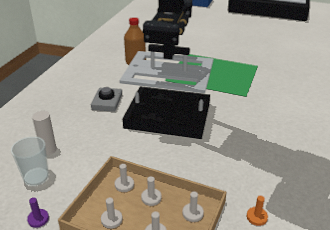

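The side crop shows the plate gripped level above the block with its two pins at (137,97) and (201,105). Now over to the mat.

move_arm(
  motion="-1 0.22 -0.45 0 0;-1 0.43 -0.9 0 0;-1 0.43 -0.9 0 0;-1 0.43 -0.9 0 0;-1 0.43 -0.9 0 0;-1 0.43 -0.9 0 0;-1 0.43 -0.9 0 0;-1 0.43 -0.9 0 0",
)

```text
time: 5.17
position: [0.4579, -0.2129, 0.1785]
tool_rot: [-0.046, 0.999, 0.002, -0.002]
ft_force: [-0.8, -0.0, -6.3]
grip_width: 0.0137
grip_force: 49.2
```

move_arm(
  motion="-1 0 -0.365 0 0.049;-1 0 -0.365 0 0.049;-1 0 -0.365 0 0.049;-1 0 -0.365 0 0.049;-1 0 -0.365 0.2 0.049;-1 0 -0.365 0.4 0.049;-1 0 -0.365 0.5 0.049;-1 0 -0.365 0.5 0.049;-1 0 -0.365 0.5 0.049",
)

```text
time: 5.92
position: [0.4654, -0.2838, 0.0789]
tool_rot: [0.029, 1.0, 0.002, -0.002]
ft_force: [0.8, -0.1, -6.0]
grip_width: 0.0134
grip_force: 50.0
```

move_arm(
  motion="-1 0 0 0.03 0;-1 0 0 0.06 0;-1 0 0 0.08 0;-1 0 0 0.1 0;-1 0 0 0.115 0;-1 0 0 0.13 0;-1 0 0 0.13 0",
)

```text
time: 6.5
position: [0.4652, -0.2863, 0.0564]
tool_rot: [0.03, 1.0, 0.0, -0.001]
ft_force: [-6.7, 1.7, 9.1]
grip_width: 0.0137
grip_force: 50.0
```

move_arm(
  motion="1 0 0 0 0;1 0 0 0 0;1 0 0 0 0;1 0 0 0 0;1 0 0 0 0;1 0 0 0 0;1 0 0 0 0;1 0 0 -0.3 0;1 0 0 -0.6 0;1 0 0 -0.8 0;1 0 0 -0.8 0;1 0 0 -0.8 0",
)

```text
time: 7.5
position: [0.4699, -0.2896, 0.2215]
tool_rot: [0.03, 1.0, -0.005, 0.006]
ft_force: [0.4, 0.2, 0.0]
grip_width: 0.083
grip_force: 0.0
```

```bash
cat >> h.py <<'E'
def topscan(name):
    m,p,d=cam("top"); P=cloud(m,d); P[d<=0]=np.nan; save(name,p); np.savez(name+".npz",p=p,d=d,P=P); return p,P
def flat(P): Q=P.reshape(-1,3); return Q[~np.isnan(Q[:,0])]
E
python3 - <<'E'
from h import *
p,P=topscan("top1")
B=flat(P[140:245,290:385]); b=B[(B[:,2]>.024)&(B[:,2]<.035)]; print("block",rect(b),np.median(b[:,2]))
c,_,_=rect(b); 
for n,zl,zh in(("wellfloor",.015,.0235),("pin",.05,.07)):
    q=B[(B[:,2]>zl)&(B[:,2]<zh)]; a=np.radians(5.35); q2=(q[:,:2]-[.5282,-.0258])@np.array([[np.cos(a),-np.sin(a)],[np.sin(a),np.cos(a)]])
    l=cv2.partitionAsConvex if 0 else None
    from scipy.cluster.hierarchy import fcluster,linkage
    L=fcluster(linkage(q2),.006,"distance")
    for k in set(L):
        s=q2[L==k]
        if len(s)>5: print(n,len(s),"local mid",((s.max(0)+s.min(0))/2).round(4),"mean",s.mean(0).round(4),np.ptp(s,axis=0).round(4))
h=flat(P[:,395:]); h=h[(h[:,2]>.008)&(h[:,2]<.016)&(h[:,0]<.6)]; print("plate",rect(h),np.percentile(h[:,2],[5,50,95]))
save("crop2",cv2.resize(p[140:290,290:500],None,fx=3,fy=3,interpolation=cv2.INTER_CUBIC))
E
```

```text
return _methods._mean(a, axis=axis, dtype=dtype,
  ret = ret.dtype.type(ret / rcount)
Traceback (most recent call last):
ValueError: The number of observations cannot be determined on an empty distance matrix.
```

move_arm(
  motion="1 0.1 0.9 -0.15 0;1 0.1 0.9 -0.15 0;1 0.1 0.9 -0.15 0;1 0.1 0.9 -0.15 0;1 0.1 0.9 -0.15 0;1 0.1 0.9 -0.15 0;1 0.1 0.9 -0.15 0",
)

```text
time: 8.13
position: [0.4565, -0.1046, 0.2434]
tool_rot: [0.029, 1.0, 0.0, -0.001]
ft_force: [0.3, 0.4, 0.5]
grip_width: 0.0872
grip_force: 0.0
```

move_arm(
  motion="1 0.1 0.4 0 -0.05;1 0.1 0.4 0 -0.05;1 0.1 0.4 0 -0.05;1 0.1 0.4 0 -0.05;1 0.1 0.4 0 -0.05",
)

```text
time: 8.55
position: [0.4426, -0.0258, 0.2439]
tool_rot: [-0.048, 0.999, -0.0, -0.0]
ft_force: [-0.5, 0.1, -0.9]
grip_width: 0.0872
grip_force: 0.0
```

Run:
```python
from h import *
o,p,P=wrist("w2"); print(o["position"],o["tool_rot"])
```

```text
[ 0.44257078 -0.02580935  0.2438656 ] [-4.82216693e-02  9.98836577e-01 -4.04153485e-04 -2.65181501e-05]
```

View pics/w2.png

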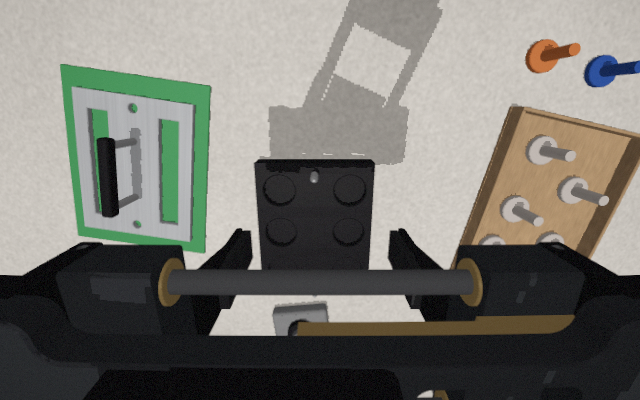

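move_arm(
  motion="1 0 0.8 0 0;1 0 0.8 0 0;1 0 0.8 0 0;1 0 0.8 0 0;1 0 0.8 0 0;1 0 0.8 0 0",
)

```text
time: 9.1
position: [0.4272, 0.1348, 0.2442]
tool_rot: [-0.05, 0.999, -0.0, 0.0]
ft_force: [0.7, -0.5, -0.1]
grip_width: 0.0872
grip_force: 0.0
```

Run:
```python
from h import *
print(robot.get_obs()["position"])
p,P=topscan("top2")
save("crop3",cv2.resize(p[140:290,290:500],None,fx=3,fy=3,interpolation=cv2.INTER_CUBIC))
B=flat(P[140:245,290:385]); b=B[(B[:,2]>.024)&(B[:,2]<.035)]; print("block",rect(b),np.median(b[:,2]),len(b))
h=flat(P[:,395:]); h=h[(h[:,2]>.008)&(h[:,2]<.016)&(h[:,0]<.6)]; print("plate",rect(h),np.percentile(h[:,2],[5,50,95]))
```

```text
[0.42716363 0.13475517 0.24416964]
block (array([ 0.5285, -0.0258]), array([0.2009, 0.1604]), 5.41) 0.029051501804943425 4107
plate (array([ 0.4656, -0.2864]), array([0.1608, 0.2014]), 86.65) [0.00865533 0.01098296 0.01343698]
```

View pics/crop3.png

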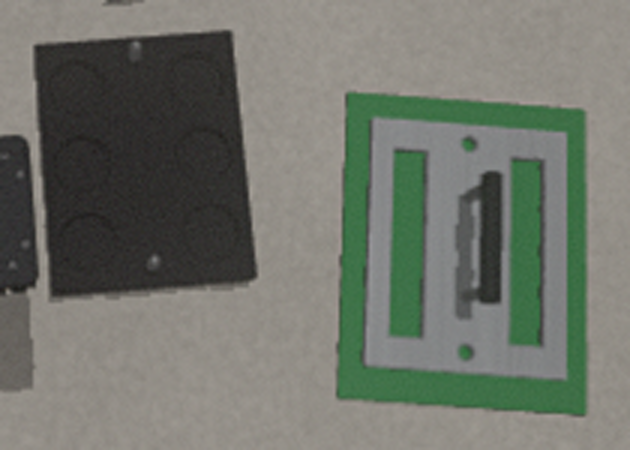

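The crop shows the plate flat and inside the mat, and the block open with six wells in a 2×3 layout. Next I'll get the well positions from depth.

Run:
```python
from h import *
a=np.radians(5.4); M=np.array([[np.cos(a),-np.sin(a)],[np.sin(a),np.cos(a)]]); c0=np.array([.5282,-.026])
for n in("top2","w2"):
    P=np.load(n+".npz")["P"]; Q=flat(P); q=np.c_[(Q[:,:2]-c0)@M,Q[:,2]]
    q=q[(abs(q[:,0])<.098)&(abs(q[:,1])<.078)]
    if n=="w2":
        b=q[(q[:,2]>.026)&(q[:,2]<.034)]; print("block seen y",b[:,:2].min(0),b[:,:2].max(0))
    f=q[q[:,2]<np.median(q[:,2])-.006]
    for sx in(-1,0,1):
        for sy in(-1,1):
            s=f[(abs(f[:,0]-sx*.055)<.027)&(abs(f[:,1]-sy*.048)<.028)]
            if len(s)>30: print(n,(sx,sy),len(s),"mid",((np.percentile(s[:,:2],99,axis=0)+np.percentile(s[:,:2],1,axis=0))/2).round(4),"mean",s.mean(0).round(4),"ext",np.ptp(s[:,:2],axis=0).round(3))
    t=q[q[:,2]>.05]
    for s in(-1,1):
        k=t[t[:,0]*s>0.05]
        if len(k): print("pin",s,k.mean(0).round(4),len(k))
```

```text
top2 (-1, -1) 240 mid [-0.0605 -0.048 ] mean [-0.061  -0.0484  0.0191] ext [0.039 0.041]
top2 (-1, 1) 255 mid [-0.0612  0.0489] mean [-0.061   0.0483  0.0191] ext [0.041 0.043]
top2 (0, -1) 239 mid [ 0.0018 -0.0485] mean [ 0.0011 -0.0485  0.0192] ext [0.042 0.041]
top2 (0, 1) 237 mid [0.0009 0.0482] mean [0.0012 0.0484 0.0191] ext [0.041 0.046]
top2 (1, -1) 221 mid [ 0.0629 -0.0486] mean [ 0.0632 -0.0486  0.0191] ext [0.038 0.04 ]
top2 (1, 1) 221 mid [0.0628 0.0483] mean [0.0629 0.0483 0.019 ] ext [0.038 0.04 ]
pin -1 [-0.0768  0.0634  0.2984] 101
pin 1 [0.0829 0.0005 0.057 ] 15
block seen y [-0.09774047 -0.07799263] [0.06175741 0.07799213]
w2 (-1, -1) 706 mid [-0.0596 -0.0494] mean [-0.0597 -0.0495  0.0191] ext [0.041 0.042]
w2 (-1, 1) 709 mid [-0.0595  0.0478] mean [-0.0598  0.0482  0.0192] ext [0.041 0.041]
w2 (0, -1) 603 mid [ 0.0033 -0.0493] mean [ 0.0036 -0.0493  0.0192] ext [0.039 0.042]
w2 (0, 1) 604 mid [0.0033 0.0482] mean [0.0034 0.0484 0.0193] ext [0.04  0.042]
w2 (1, -1) 264 mid [ 0.0578 -0.0487] mean [ 0.0587 -0.0491  0.019 ] ext [0.021 0.04 ]
w2 (1, 1) 272 mid [0.0571 0.0486] mean [0.0584 0.0486 0.0192] ext [0.02  0.041]
pin -1 [-0.0873  0.0158  0.2878] 6668
pin 1 [ 0.0859 -0.0001  0.0594] 8
```

```bash
cat >> h.py <<'E'
C0=np.array([.5284,-.026]); A0=np.radians(5.4)
def well(i,j): return C0+np.array([[np.cos(A0),-np.sin(A0)],[np.sin(A0),np.cos(A0)]])@[.062*i,.048*j]
def avg(n=4):
    L=[robot.get_obs()]
    for _ in range(n-1): robot.camera("top"); L.append(robot.get_obs())
    pp=np.array([l["position"] for l in L]); o=L[-1]; o["position"]=pp.mean(0)
    o["tool_rot"]=R.from_quat([l["tool_rot"] for l in L]).mean().as_quat(); print("spread mm",(pp.std(0)*1e3).round(2)); return o
def stems(P,p):
    """white stem tops above the tray region, as xy centres"""
    Z=P[...,2]; m=(Z>.046)&(Z<.066)&(P[...,0]>.3)&(P[...,0]<.62)&(P[...,1]>.17)&(P[...,1]<.43)
    m&=(p.max(2).astype(int)-p.min(2)<30)
    n,L,_,_=cv2.connectedComponentsWithStats(m.astype(np.uint8))
    return [P[L==k].mean(0).round(4) for k in range(1,n) if (L==k).sum()>12]
E
python3 - <<'E'
from h import *
p,P=topscan("top3"); print(stems(P,p))
o=avg(5); plan([.471,.2615,.031],95.4,o)
for i in(-1,0,1):
    for j in(-1,1): print((i,j),well(i,j).round(4))
E
```

```text
[array([0.3842, 0.2761, 0.0587])]
spread mm [0.16 0.11 0.04]
t9.4 pos [0.4272 0.1331 0.2442] yhead 95.42 shift [-0.2787  0.6192  1.0659] turn 0.0001
(-1, -1) [ 0.4712 -0.0796]
(-1, 1) [0.4622 0.016 ]
(0, -1) [ 0.5329 -0.0738]
(0, 1) [0.5239 0.0218]
(1, -1) [ 0.5946 -0.068 ]
(1, 1) [0.5856 0.0276]
```

move_arm(
  motion="0 -0.279 0.619 0.2 0;0 -0.279 0.619 0.4 0;0 -0.279 0.619 0.6 0;0 -0.279 0.619 0.7 0;0 -0.279 0.619 0.7 0;0 -0.279 0.619 0.7 0;0 -0.279 0.619 0.7 0;0 -0.279 0.619 0.7 0;0 -0.279 0.619 0.7 0",
)

```text
time: 10.15
position: [0.4712, 0.2625, 0.1067]
tool_rot: [-0.048, 0.999, 0.0, 0.002]
ft_force: [-0.4, -0.2, -0.0]
grip_width: 0.0443
grip_force: 0.0
```

move_arm(
  motion="0 0 0 0.15 0;0 0 0 0.3 0;0 0 0 0.366 0;0 0 0 0.366 0;-1 0 0 0.366 0;-1 0 0 0.366 0;-1 0 0 0.366 0;-1 0 0 0.366 0;-1 0 0 0.366 0;-1 0 0 0.366 0;-1 0 0 0.366 0;-1 0 0 0.366 0",
  newtons=25,
)

```text
time: 11.15
position: [0.4704, 0.2635, 0.032]
tool_rot: [-0.049, 0.999, 0.0, 0.001]
ft_force: [-0.5, 0.0, 6.3]
grip_width: 0.0136
grip_force: 25.0
```

Run:
```python
from h import *
o=robot.get_obs(); print(o["grip_width"],o["grip_force"],o["ft_force"]); plan([*well(1,1),.144],95.4)
```

```text
0.013572392825482942 25.008910226169974 [-0.48704564  0.04972136  6.31939794]
t11.2 pos [0.4704 0.2635 0.032 ] yhead 95.58 shift [-0.4594 -1.2298 -0.5598] turn 0.001
```

move_arm(
  motion="-1 0 0 -0.1 0;-1 0 0 -0.25 0;-1 0 0 -0.4 0;-1 0 0 -0.56 0;-1 0 0 -0.56 0;-1 -0.1 -0.3 -0.56 0;-1 -0.2 -0.6 -0.56 0;-1 -0.3 -0.85 -0.56 0;-1 -0.3 -0.85 -0.56 0;-1 -0.3 -0.85 -0.56 0;-1 -0.3 -0.85 -0.56 0",
)

```text
time: 12.07
position: [0.5481, 0.0966, 0.1426]
tool_rot: [-0.046, 0.999, -0.0, 0.001]
ft_force: [0.2, 0.3, -0.8]
grip_width: 0.0136
grip_force: 25.0
```

Run:
```python
from h import *
o=robot.get_obs(); print(o["grip_width"],o["grip_force"],o["ft_force"])
m,p,d=cam("side"); P=cloud(m,d); P[d<=0]=np.nan; save("s2",cv2.resize(p[150:380,180:420],None,fx=2,fy=2))
o=avg(4); plan([*well(1,1),.144],95.4,o)
```

```text
0.013600164217543738 24.993866009172052 [ 0.2165669   0.25710674 -0.83801706]
spread mm [0.68 1.01 0.08]
t12.3 pos [0.5452 0.1001 0.1424] yhead 95.51 shift [-0.1663 -0.3801 -0.0084] turn 0.0006
```

View pics/s2.png

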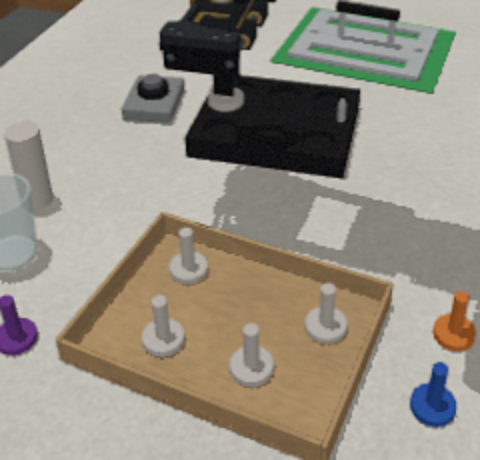

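The side crop shows the plug gripped upright near the block, the other four plugs still in the tray, and the rod and beaker untouched.

move_arm(
  motion="-1 -0.12 -0.3 0 0;-1 -0.166 -0.38 0 0;-1 -0.166 -0.38 0 0;-1 -0.166 -0.38 0 0;-1 -0.166 -0.38 0 0",
)

```text
time: 12.68
position: [0.5851, 0.0291, 0.1427]
tool_rot: [-0.049, 0.999, 0.001, -0.001]
ft_force: [-0.2, 0.2, -0.5]
grip_width: 0.0132
grip_force: 25.0
```

```bash
cat >> h.py <<'E'
def held(o):
    """held plug's disc as the side camera sees it: centre offset from TCP and underside height below TCP"""
    m,p,d=cam("side"); P=cloud(m,d); P[d<=0]=np.nan
    k=(p.min(2)>60)&(p.max(2).astype(int)-p.min(2)<40)&(np.linalg.norm(P[...,:2]-o["position"][:2],axis=2)<.035)&(P[...,2]>o["position"][2]-.06)&(P[...,2]<o["position"][2]+.02)
    q=P[k]-o["position"]; print("held n",len(q),"z pct",np.percentile(q[:,2],[1,5,25,50,75,95]).round(4),"xy lo",np.percentile(q,2,axis=0)[:2].round(4),"hi",np.percentile(q,98,axis=0)[:2].round(4)); return q
E
python3 - <<'E'
from h import *
o=avg(4); q=held(o); plan([*well(1,1),.046],95.4,o)
o,p,P=wrist("w3")
E
```

```text
spread mm [0.13 0.15 0.09]
held n 139 z pct [-0.0259 -0.0233 -0.0188 -0.0164 -0.0153  0.0043] xy lo [-0.0191 -0.0186] hi [0.0168 0.0197]
t12.8 pos [0.585  0.0294 0.1428] yhead 95.67 shift [-0.003  -0.0095  0.484 ] turn 0.0015
```

move_arm(
  motion="-1 -0.005 -0.01 0.15 0;-1 -0.005 -0.01 0.3 0;-1 -0.005 -0.01 0.4 0;-1 -0.005 -0.01 0.4 0;-1 -0.005 -0.01 0.42 0;-1 -0.005 -0.01 0.43 0;-1 -0.005 -0.01 0.44 0;-1 -0.005 -0.01 0.45 0;-1 -0.005 -0.01 0.46 0;-1 -0.005 -0.01 0.47 0;-1 -0.005 -0.01 0.48 0;-1 -0.005 -0.01 0.485 0",
)

```text
time: 13.93
position: [0.5877, 0.0264, 0.0522]
tool_rot: [-0.049, 0.999, 0.0, 0.001]
ft_force: [-9.7, 1.9, 32.0]
grip_width: 0.0132
grip_force: 25.0
```

Run:
```python
from h import *
o=avg(3); print(o["ft_force"].round(1),o["moment"].round(2)); plan([*well(1,1),.046],95.4,o); held(o)
```

```text
spread mm [0.03 0.01 0.05]
[-8.2  3.8 28.4] [ 0.24  1.4  -0.05]
t14.0 pos [0.5877 0.0264 0.0522] yhead 95.61 shift [0.0099 0.0072 0.0308] turn 0.0011
held n 123 z pct [-0.0535 -0.0517 -0.0194 -0.0156 -0.0139 -0.0119] xy lo [-0.0176 -0.0153] hi [0.026  0.0334]
```

move_arm(
  motion="-1 0.005 0.005 -0.03 0;-1 0.01 0.007 -0.06 0;-1 0.01 0.007 -0.08 0;-1 0.01 0.007 -0.08 0;-1 0.01 0.007 -0.08 0",
)

```text
time: 14.5
position: [0.586, 0.0267, 0.0624]
tool_rot: [-0.049, 0.999, -0.0, 0.0]
ft_force: [1.0, -0.7, -0.6]
grip_width: 0.0132
grip_force: 25.0
```

Run:
```python
from h import *
o=avg(4); print(o["ft_force"].round(1)); plan([*well(1,1),.046],95.4,o); held(o)
```

```text
spread mm [0.26 0.02 0.33]
[-0.9  0.  -1.1]
t14.7 pos [0.5856 0.0267 0.0619] yhead 95.56 shift [-0.0005  0.0044  0.0795] turn 0.0009
held n 116 z pct [-0.0394 -0.0261 -0.0185 -0.0156 -0.0143 -0.0116] xy lo [-0.0189 -0.0149] hi [0.0212 0.019 ]
```

move_arm(
  motion="-1 0 0.005 0.02 0;-1 0 0.005 0.03 0;-1 0 0.005 0.04 0;-1 0 0.005 0.05 0;-1 0 0.005 0.06 0;-1 0 0.005 0.07 0;-1 0 0.005 0.08 0;-1 0 0.005 0.085 0;-1 0 0.005 0.085 0",
)

```text
time: 15.45
position: [0.5854, 0.0279, 0.0458]
tool_rot: [-0.049, 0.999, 0.0, -0.0]
ft_force: [-1.6, 0.2, 5.2]
grip_width: 0.0133
grip_force: 25.0
```

Run:
```python
from h import *
o=avg(2); print(o["ft_force"].round(1),o["moment"].round(2)); plan([*well(1,1),.046],95.4,o); held(o)
```

```text
spread mm [0.01 0.02 0.01]
[-2.5  0.3  5.8] [0.08 0.43 0.01]
t15.5 pos [0.5854 0.0279 0.0458] yhead 95.57 shift [-0.0009 -0.0014 -0.001 ] turn 0.0009
held n 104 z pct [-0.0463 -0.0457 -0.0163 -0.0147 -0.0138 -0.0071] xy lo [-0.0177 -0.0115] hi [0.0215 0.033 ]
```

move_arm(
  motion="0 0 0 0 0;0 0 0 0 0;0 0 0 0 0;0 0 0 0 0;0 0 0 0 0;0 0 0 0 0;0 0 0 -0.1 0;0 0 0 -0.25 0;0 0 0 -0.4 0;0 0 0 -0.49 0;0 0 0 -0.49 0;0 0 0 -0.49 0",
)

```text
time: 16.55
position: [0.5861, 0.0277, 0.1442]
tool_rot: [-0.049, 0.999, -0.0, 0.001]
ft_force: [0.1, 0.4, -0.3]
grip_width: 0.0432
grip_force: 0.0
```

```bash
cat > nx.py <<'E'
from h import *
import sys
p,P=topscan("t"+sys.argv[1]); S=stems(P,p); print("tray stems",[s[:2].tolist() for s in S])
o=avg(3)
for s in S: plan([*s[:2],.031],95.4,o)
E
python3 nx.py 4
```

```text
tray stems []
spread mm [0.32 0.03 0.5 ]
```

```bash
python3 - <<'E'
from h import *
z=np.load("t4.npz"); p,P=z["p"],z["P"]; Z=P[...,2]
m=(Z>.046)&(Z<.066)&(P[...,0]>.3)&(P[...,0]<.62)&(P[...,1]>.17)&(P[...,1]<.43); print(m.sum(), p[m].max(1).astype(int)-p[m].min(1), p[m][:5])
E
sed -i 's/^    m&=(p.max.*$//' h.py; sed -i 's/^p,P=topscan.*S=/p,P=topscan("t"+sys.argv[1]); S=/' nx.py; python3 nx.py 5
```

```text
0 [] []
tray stems []
spread mm [0.13 0.03 0.08]
```

View pics/t5.png

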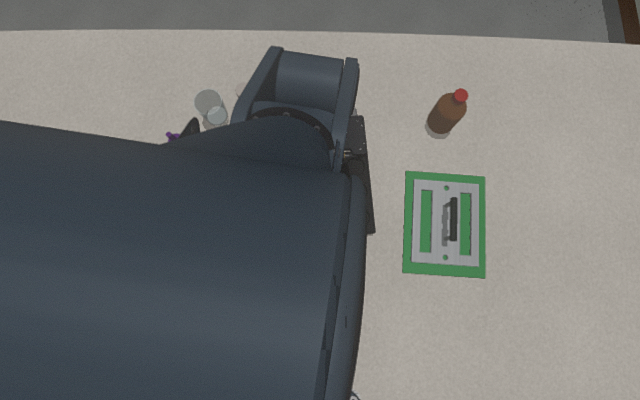

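The raised elbow hides the tray from the top camera, so I'll use the side camera for the plugs.

```bash
cat > nx.py <<'E'
from h import *
m,p,d=cam("side"); P=cloud(m,d); P[d<=0]=np.nan; Z=P[...,2]
box=(P[...,0]>.33)&(P[...,0]<.59)&(P[...,1]>.19)&(P[...,1]<.41)&(p.max(2).astype(int)-p.min(2)<45)
n,L,_,_=cv2.connectedComponentsWithStats(((Z>.025)&(Z<.07)&box).astype(np.uint8))
C=np.array([[.5222,.3354],[.5359,.246],[.4707,.2613],[.435,.342],[.3836,.2751]])
o=avg(3)
for k in range(1,n):
    q=P[L==k]
    if len(q)>15 and q[:,2].max()>.045:
        s=q.mean(0); e=C[np.argmin(np.linalg.norm(C-s[:2],axis=1))]
        print("seen",s.round(4),"ztop",q[:,2].max().round(4),"n",len(q),"top-cam start",e); plan([*e,.031],95.4,o)
E
python3 nx.py
```

```text
spread mm [0.14 0.01 0.18]
seen [0.5338 0.2512 0.0468] ztop 0.062 n 112 top-cam start [0.5359 0.246 ]
t17.0 pos [0.585  0.0279 0.1422] yhead 95.57 shift [0.1376 1.1092 0.5566] turn 0.0009
seen [0.3834 0.2804 0.0471] ztop 0.0615 n 128 top-cam start [0.3836 0.2751]
t17.0 pos [0.585  0.0279 0.1422] yhead 95.57 shift [0.8814 1.3279 0.558 ] turn 0.0009
seen [0.5213 0.3408 0.0468] ztop 0.0612 n 129 top-cam start [0.5222 0.3354]
t17.0 pos [0.585  0.0279 0.1422] yhead 95.57 shift [0.1624 1.5607 0.5568] turn 0.0009
seen [0.4332 0.3452 0.047 ] ztop 0.0625 n 138 top-cam start [0.435 0.342]
t17.0 pos [0.585  0.0279 0.1422] yhead 95.57 shift [0.5932 1.6359 0.5576] turn 0.0009
```

move_arm(
  motion="0 0.05 0.3 0 0;0 0.1 0.6 0 0;0 0.1 0.9 0 0;0 0.1 0.9 0 0;0 0.1 0.9 0 0;0 0.1 0.9 0 0;0 0.1 0.9 0 0",
)

```text
time: 17.58
position: [0.5478, 0.2058, 0.1429]
tool_rot: [-0.05, 0.999, -0.0, -0.0]
ft_force: [0.8, 0.3, -0.6]
grip_width: 0.0436
grip_force: 0.0
```

move_arm(
  motion="0 0.038 0.209 0 0;0 0.038 0.209 0.1 0;0 0.038 0.209 0.2 0;0 0.038 0.209 0.2 0;0 0.038 0.209 0.2 0;0 0.038 0.209 0.2 0;0 0.038 0.209 0.2 0",
)

```text
time: 18.17
position: [0.5378, 0.2451, 0.1042]
tool_rot: [-0.048, 0.999, 0.0, 0.001]
ft_force: [-0.3, 0.5, 0.1]
grip_width: 0.0434
grip_force: 0.0
```

Run:
```python
from h import *
plan([.536,.2458,.031],95.4,avg(3))
```

```text
spread mm [0.12 0.15 0.03]
t18.3 pos [0.5377 0.2452 0.1043] yhead 95.49 shift [0.0089 0.0035 0.3663] turn 0.0005
```

move_arm(
  motion="0 0.009 0.004 0.15 0;0 0.009 0.004 0.3 0;0 0.009 0.004 0.364 0;0 0.009 0.004 0.364 0;0 0.009 0.004 0.364 0;-1 0.009 0.004 0.364 0;-1 0.009 0.004 0.364 0;-1 0.009 0.004 0.364 0;-1 0.009 0.004 0.364 0;-1 0.009 0.004 0.364 0;-1 0.009 0.004 0.364 0;-1 0.009 0.004 0.364 0",
)

```text
time: 19.27
position: [0.5349, 0.2467, 0.0309]
tool_rot: [-0.049, 0.999, 0.0, 0.0]
ft_force: [0.2, -0.3, 3.2]
grip_width: 0.0133
grip_force: 25.0
```

move_arm(
  motion="-1 0 0 0 0;-1 0 0 -0.1 0;-1 0 0 -0.25 0;-1 0 0 -0.4 0;-1 0 0 -0.555 0;-1 0.02 -0.15 -0.555 0;-1 0.05 -0.35 -0.555 0;-1 0.1 -0.6 -0.555 0;-1 0.12 -0.8 -0.555 0;-1 0.12 -0.8 -0.555 0;-1 0.12 -0.8 -0.555 0",
)

```text
time: 20.18
position: [0.5262, 0.0823, 0.1412]
tool_rot: [-0.046, 0.999, -0.0, -0.0]
ft_force: [-0.4, 0.1, -0.5]
grip_width: 0.013
grip_force: 25.0
```

move_arm(
  motion="-1 0.045 -0.15 0 0;-1 0.045 -0.31 0 0;-1 0.045 -0.31 0 0;-1 0.045 -0.31 0 0;-1 0.045 -0.31 0 0;-1 0.045 -0.31 0 0",
)

```text
time: 20.68
position: [0.5231, 0.024, 0.1412]
tool_rot: [-0.049, 0.999, 0.0, -0.0]
ft_force: [-0.1, 0.1, -0.6]
grip_width: 0.0133
grip_force: 25.0
```

Run:
```python
from h import *
o=avg(3); held(o); plan([*well(0,1),.046],95.4,o)
```

```text
spread mm [0.02 0.08 0.03]
held n 122 z pct [-0.024  -0.0227 -0.0189 -0.0157 -0.015  -0.0134] xy lo [-0.0189 -0.011 ] hi [0.0164 0.02  ]
t20.8 pos [0.5231 0.024  0.1412] yhead 95.68 shift [-0.0031 -0.0115  0.476 ] turn 0.0015
```

move_arm(
  motion="-1 -0.003 -0.011 0.1 0;-1 -0.003 -0.011 0.25 0;-1 -0.003 -0.011 0.39 0;-1 -0.003 -0.011 0.39 0;-1 -0.003 -0.011 0.39 0;-1 -0.003 -0.011 0.39 0",
)

```text
time: 21.33
position: [0.5248, 0.0205, 0.0642]
tool_rot: [-0.049, 0.999, -0.0, 0.001]
ft_force: [-0.4, 0.5, -0.6]
grip_width: 0.0132
grip_force: 25.0
```

Run:
```python
from h import *
o=avg(3); plan([*well(0,1),.046],95.4,o)
```

```text
spread mm [0.28 0.11 0.33]
t21.4 pos [0.5252 0.0204 0.0646] yhead 95.60 shift [0.0059 0.0077 0.0932] turn 0.0011
```

move_arm(
  motion="-1 0.007 0.008 0 0;-1 0.007 0.008 0.02 0;-1 0.007 0.008 0.03 0;-1 0.007 0.008 0.04 0;-1 0.007 0.008 0.05 0;-1 0.007 0.008 0.06 0;-1 0.007 0.008 0.07 0;-1 0.007 0.008 0.08 0;-1 0.007 0.008 0.09 0;-1 0.007 0.008 0.098 0;-1 0.007 0.008 0.098 0",
)

```text
time: 22.35
position: [0.5226, 0.0216, 0.0458]
tool_rot: [-0.049, 0.999, -0.0, 0.0]
ft_force: [-3.8, -0.5, 17.1]
grip_width: 0.0132
grip_force: 25.0
```

Run:
```python
from h import *
o=avg(2); print(o["ft_force"].round(1)); plan([*well(0,1),.046],95.4,o)
```

```text
spread mm [0.   0.   0.01]
[-4.  -0.1 17.3]
t22.4 pos [0.5226 0.0216 0.0458] yhead 95.58 shift [-0.0065  0.0001 -0.0011] turn 0.001
```

move_arm(
  motion="0 0 0 -0.005 0;0 0 0 -0.005 0;0 0 0 -0.005 0;0 0 0 -0.005 0;0 0 0 -0.005 0;0 0 0 -0.005 0;0 0 0 -0.1 0;0 0 0 -0.25 0;0 0 0 -0.4 0;0 0 0 -0.47 0;0 0 0 -0.47 0",
)

```text
time: 23.32
position: [0.5249, 0.0214, 0.1408]
tool_rot: [-0.049, 0.999, -0.001, 0.003]
ft_force: [0.6, 0.4, -0.1]
grip_width: 0.0433
grip_force: 0.0
```

```bash
python3 nx.py
```

```text
spread mm [0.75 0.11 0.87]
seen [0.3834 0.2803 0.0467] ztop 0.062 n 130 top-cam start [0.3836 0.2751]
t23.5 pos [0.5227 0.0217 0.138 ] yhead 95.57 shift [0.5698 1.3288 0.5339] turn 0.0009
seen [0.5213 0.3406 0.0468] ztop 0.0618 n 128 top-cam start [0.5222 0.3354]
t23.5 pos [0.5227 0.0217 0.138 ] yhead 95.57 shift [-0.1491  1.5616  0.5345] turn 0.0009
seen [0.4332 0.3451 0.0472] ztop 0.0625 n 137 top-cam start [0.435 0.342]
t23.5 pos [0.5227 0.0217 0.138 ] yhead 95.57 shift [0.2816 1.6368 0.5341] turn 0.0009
```

move_arm(
  motion="0 -0.03 0.25 0 0;0 -0.06 0.5 0 0;0 -0.074 0.8 0 0;0 -0.074 0.8 0 0;0 -0.074 0.8 0 0;0 -0.074 0.8 0 0;0 -0.074 0.8 0 0",
)

```text
time: 24.05
position: [0.5208, 0.182, 0.1363]
tool_rot: [-0.049, 0.999, -0.0, -0.002]
ft_force: [0.8, -0.9, 0.9]
grip_width: 0.0436
grip_force: 0.0
```

move_arm(
  motion="0 -0.04 0.25 0 0;0 -0.076 0.5 0 0;0 -0.076 0.763 0 0;0 -0.076 0.763 0 0;0 -0.076 0.763 0.16 0;0 -0.076 0.763 0.16 0;0 -0.076 0.763 0.16 0;0 -0.076 0.763 0.16 0;0 -0.076 0.763 0.16 0",
)

```text
time: 24.8
position: [0.5232, 0.3342, 0.1066]
tool_rot: [-0.047, 0.999, 0.0, 0.0]
ft_force: [-0.1, 0.9, 0.3]
grip_width: 0.0437
grip_force: 0.0
```

Run:
```python
from h import *
plan([.5228,.336,.031],95.4,avg(3))
```

```text
spread mm [0.05 0.23 0.16]
t24.9 pos [0.5232 0.3344 0.1068] yhead 95.44 shift [0.0018 0.0079 0.379 ] turn 0.0002
```

move_arm(
  motion="0 0.002 0.008 0.15 0;0 0.002 0.008 0.3 0;0 0.002 0.008 0.378 0;0 0.002 0.008 0.378 0;0 0.002 0.008 0.378 0;-1 0.002 0.008 0.378 0;-1 0.002 0.008 0.378 0;-1 0.002 0.008 0.378 0;-1 0.002 0.008 0.378 0;-1 0.002 0.008 0.378 0;-1 0.002 0.008 0.378 0;-1 0.002 0.008 0.378 0",
)

```text
time: 25.9
position: [0.5218, 0.3375, 0.0307]
tool_rot: [-0.049, 0.999, 0.0, 0.0]
ft_force: [0.2, -0.4, 3.0]
grip_width: 0.0131
grip_force: 25.0
```

move_arm(
  motion="-1 0 0 0 0;-1 0 0 -0.1 0;-1 0 0 -0.25 0;-1 0 0 -0.4 0;-1 0 0 -0.555 0;-1 0.05 -0.15 -0.555 0;-1 0.1 -0.35 -0.555 0;-1 0.17 -0.55 -0.555 0;-1 0.226 -0.78 -0.555 0;-1 0.226 -0.78 -0.555 0;-1 0.226 -0.78 -0.555 0",
)

```text
time: 26.82
position: [0.491, 0.1753, 0.141]
tool_rot: [-0.046, 0.999, -0.0, -0.001]
ft_force: [0.4, 0.5, -1.0]
grip_width: 0.0133
grip_force: 25.0
```

move_arm(
  motion="-1 0.05 -0.2 0 0;-1 0.12 -0.4 0 0;-1 0.18 -0.6 0 0;-1 0.226 -0.785 0 0;-1 0.226 -0.785 0 0;-1 0.226 -0.785 0 0;-1 0.226 -0.785 0 0;-1 0.226 -0.785 0.2 0;-1 0.226 -0.785 0.36 0;-1 0.226 -0.785 0.36 0;-1 0.226 -0.785 0.36 0;-1 0.226 -0.785 0.36 0",
)

```text
time: 27.82
position: [0.4627, 0.0182, 0.0699]
tool_rot: [-0.05, 0.999, -0.0, 0.001]
ft_force: [-0.5, 0.1, -0.2]
grip_width: 0.0129
grip_force: 25.0
```

Run:
```python
from h import *
o=avg(3); held(o); plan([*well(-1,1),.046],95.4,o)
```

```text
spread mm [0.28 0.27 0.4 ]
held n 117 z pct [-0.0423 -0.023  -0.0179 -0.0153 -0.0144 -0.013 ] xy lo [-0.0172 -0.0117] hi [0.0196 0.0198]
t27.9 pos [0.4631 0.0178 0.0704] yhead 95.68 shift [ 0.006  -0.0089  0.1222] turn 0.0016
```

move_arm(
  motion="-1 0.008 -0.009 0.03 0;-1 0.008 -0.009 0.04 0;-1 0.008 -0.009 0.05 0;-1 0.008 -0.009 0.06 0;-1 0.008 -0.009 0.07 0;-1 0.008 -0.009 0.08 0;-1 0.008 -0.009 0.09 0;-1 0.008 -0.009 0.1 0;-1 0.008 -0.009 0.11 0;-1 0.008 -0.009 0.12 0;-1 0.008 -0.009 0.126 0;-1 0.008 -0.009 0.126 0",
)

```text
time: 28.97
position: [0.4605, 0.015, 0.0455]
tool_rot: [-0.049, 0.999, -0.0, 0.0]
ft_force: [-2.6, -0.0, 17.8]
grip_width: 0.0134
grip_force: 25.1
```

Run:
```python
from h import *
o=avg(2); print(o["ft_force"].round(1)); plan([*well(-1,1),.046],95.4,o)
```

```text
spread mm [0.01 0.   0.01]
[-3.2  0.6 16.8]
t29.0 pos [0.4605 0.015  0.0456] yhead 95.58 shift [-0.0086  0.0037 -0.0022] turn 0.001
```

move_arm(
  motion="0 0 0 -0.005 0;0 0 0 -0.005 0;0 0 0 -0.005 0;0 0 0 -0.005 0;0 0 0 -0.005 0;0 0 0 -0.005 0;0 0 0 -0.1 0;0 0 0 -0.25 0;0 0 0 -0.4 0;0 0 0 -0.47 0;0 0 0 -0.47 0",
)

```text
time: 29.93
position: [0.4626, 0.0147, 0.1407]
tool_rot: [-0.049, 0.999, -0.001, 0.003]
ft_force: [0.9, -1.4, -0.0]
grip_width: 0.0435
grip_force: 0.0
```

```bash
python3 nx.py
```

```text
spread mm [0.68 0.13 0.74]
seen [0.3834 0.2804 0.0465] ztop 0.0626 n 130 top-cam start [0.3836 0.2751]
t30.1 pos [0.4607 0.015  0.1382] yhead 95.57 shift [0.2581 1.3319 0.5354] turn 0.0009
seen [0.4333 0.3453 0.0468] ztop 0.0618 n 138 top-cam start [0.435 0.342]
t30.1 pos [0.4607 0.015  0.1382] yhead 95.57 shift [-0.0301  1.6399  0.5357] turn 0.0009
```

move_arm(
  motion="0 -0.005 0.25 0 0;0 -0.01 0.5 0 0;0 -0.014 0.82 0 0;0 -0.014 0.82 0 0;0 -0.014 0.82 0 0;0 -0.014 0.82 0 0;0 -0.014 0.82 0 0",
)

```text
time: 30.67
position: [0.4465, 0.1783, 0.1367]
tool_rot: [-0.049, 0.999, -0.0, -0.001]
ft_force: [0.2, -0.5, 0.6]
grip_width: 0.0435
grip_force: 0.0
```

move_arm(
  motion="0 -0.005 0.25 0 0;0 -0.01 0.5 0 0;0 -0.015 0.82 0 0;0 -0.015 0.82 0 0;0 -0.015 0.82 0.16 0;0 -0.015 0.82 0.16 0;0 -0.015 0.82 0.16 0;0 -0.015 0.82 0.16 0;0 -0.015 0.82 0.16 0",
)

```text
time: 31.42
position: [0.4355, 0.3405, 0.1067]
tool_rot: [-0.047, 0.999, 0.0, 0.0]
ft_force: [0.8, 0.1, -0.6]
grip_width: 0.0434
grip_force: 0.0
```

Run:
```python
from h import *
plan([.4348,.3418,.031],95.4,avg(3))
```

```text
spread mm [0.04 0.2  0.13]
t31.5 pos [0.4355 0.3408 0.1069] yhead 95.42 shift [0.0036 0.0054 0.3794] turn 0.0001
```

move_arm(
  motion="0 0.001 0.005 0.15 0;0 0.001 0.005 0.3 0;0 0.001 0.005 0.378 0;0 0.001 0.005 0.378 0;0 0.001 0.005 0.378 0;-1 0.001 0.005 0.378 0;-1 0.001 0.005 0.378 0;-1 0.001 0.005 0.378 0;-1 0.001 0.005 0.378 0;-1 0.001 0.005 0.378 0;-1 0.001 0.005 0.378 0;-1 0.001 0.005 0.378 0",
)

```text
time: 32.52
position: [0.4344, 0.3432, 0.0309]
tool_rot: [-0.049, 0.999, 0.0, 0.0]
ft_force: [-0.5, -0.9, 4.4]
grip_width: 0.0131
grip_force: 25.0
```

move_arm(
  motion="-1 0 0 0 0;-1 0 0 -0.1 0;-1 0 0 -0.25 0;-1 0 0 -0.4 0;-1 0 0 -0.555 0;-1 0 -0.15 -0.555 0;-1 0 -0.35 -0.555 0;-1 0 -0.55 -0.555 0;-1 0.007 -0.8 -0.555 0;-1 0.007 -0.8 -0.555 0;-1 0.007 -0.8 -0.555 0",
)

```text
time: 33.43
position: [0.4483, 0.1813, 0.1411]
tool_rot: [-0.046, 0.999, -0.0, -0.001]
ft_force: [0.6, 0.6, 0.3]
grip_width: 0.0132
grip_force: 25.0
```

move_arm(
  motion="-1 0 -0.2 0 0;-1 0 -0.4 0 0;-1 0 -0.6 0 0;-1 0.005 -0.8 0 0;-1 0.005 -0.8 0 0;-1 0.005 -0.8 0 0",
)

```text
time: 33.93
position: [0.4638, 0.0235, 0.1412]
tool_rot: [-0.047, 0.999, 0.0, 0.0]
ft_force: [-0.4, -0.2, -0.3]
grip_width: 0.0134
grip_force: 25.0
```

move_arm(
  motion="-1 0 -0.2 0 0;-1 0 -0.4 0 0;-1 0.005 -0.515 0 0;-1 0.005 -0.515 0 0;-1 0.005 -0.515 0 0;-1 0.005 -0.515 0.2 0;-1 0.005 -0.515 0.36 0;-1 0.005 -0.515 0.36 0;-1 0.005 -0.515 0.36 0;-1 0.005 -0.515 0.36 0",
)

```text
time: 34.77
position: [0.4722, -0.0768, 0.0702]
tool_rot: [-0.05, 0.999, 0.0, 0.0]
ft_force: [0.1, 0.6, 0.1]
grip_width: 0.013
grip_force: 25.0
```

Run:
```python
from h import *
o=avg(3); held(o); plan([*well(-1,-1),.046],95.4,o)
```

```text
spread mm [0.38 0.42 0.4 ]
held n 107 z pct [-0.047  -0.042  -0.0199 -0.0155 -0.0145 -0.0129] xy lo [-0.0257 -0.0237] hi [0.0193 0.0209]
t34.9 pos [ 0.4727 -0.0774  0.0707] yhead 95.67 shift [ 0.0088 -0.0104  0.1236] turn 0.0015
```

move_arm(
  motion="-1 0.006 -0.007 0.03 0;-1 0.006 -0.007 0.04 0;-1 0.006 -0.007 0.05 0;-1 0.006 -0.007 0.06 0;-1 0.006 -0.007 0.07 0;-1 0.006 -0.007 0.08 0;-1 0.006 -0.007 0.09 0;-1 0.006 -0.007 0.1 0;-1 0.006 -0.007 0.11 0;-1 0.006 -0.007 0.12 0;-1 0.006 -0.007 0.126 0;-1 0.006 -0.007 0.126 0",
)

```text
time: 35.92
position: [0.4708, -0.0798, 0.0458]
tool_rot: [-0.049, 0.999, -0.0, 0.0]
ft_force: [-2.2, -0.4, 17.4]
grip_width: 0.0131
grip_force: 25.0
```

Run:
```python
from h import *
o=avg(2); print(o["ft_force"].round(1)); plan([*well(-1,-1),.046],95.4,o)
```

```text
spread mm [0.01 0.01 0.01]
[-3.8  0.5 16.8]
t36.0 pos [ 0.4708 -0.0798  0.0458] yhead 95.58 shift [-0.0021  0.0009 -0.001 ] turn 0.001
```

move_arm(
  motion="0 0 0 -0.005 0;0 0 0 -0.005 0;0 0 0 -0.005 0;0 0 0 -0.005 0;0 0 0 -0.005 0;0 0 0 -0.005 0;0 0 0 -0.1 0;0 0 0 -0.25 0;0 0 0 -0.4 0;0 0 0 -0.47 0;0 0 0 -0.47 0",
)

```text
time: 36.88
position: [0.4728, -0.0806, 0.141]
tool_rot: [-0.049, 0.999, -0.002, 0.003]
ft_force: [-0.2, -1.1, -0.3]
grip_width: 0.0435
grip_force: 0.0
```

move_arm(
  motion="0 0.04 0.25 0 0;0 0.08 0.5 0 0;0 0.13 0.85 0 0;0 0.13 0.85 0 0;0 0.13 0.85 0 0;0 0.13 0.85 0 0;0 0.13 0.85 0 0",
)

```text
time: 37.47
position: [0.4285, 0.0868, 0.1376]
tool_rot: [-0.049, 0.999, -0.0, -0.0]
ft_force: [-0.2, 0.2, 0.1]
grip_width: 0.0432
grip_force: 0.0
```

```bash
python3 nx.py
```

```text
spread mm [0.12 0.27 0.08]
seen [0.3834 0.2803 0.0465] ztop 0.0614 n 131 top-cam start [0.3836 0.2751]
t37.6 pos [0.4292 0.0858 0.1378] yhead 95.50 shift [0.1364 0.9644 0.5337] turn 0.0005
```

move_arm(
  motion="0 0.04 0.25 0 0;0 0.08 0.5 0 0;0 0.134 0.962 0 0;0 0.134 0.962 0 0;0 0.134 0.962 0 0;0 0.134 0.962 0.16 0;0 0.134 0.962 0.16 0;0 0.134 0.962 0.16 0;0 0.134 0.962 0.16 0;0 0.134 0.962 0.16 0",
)

```text
time: 38.45
position: [0.3842, 0.2747, 0.107]
tool_rot: [-0.047, 0.999, 0.0, 0.001]
ft_force: [0.5, 0.3, 0.3]
grip_width: 0.0434
grip_force: 0.0
```

Run:
```python
from h import *
plan([.384,.275,.031],95.4,avg(3))
```

```text
spread mm [0.03 0.13 0.08]
t38.5 pos [0.3842 0.2749 0.1072] yhead 95.43 shift [0.0017 0.0007 0.3808] turn 0.0002
```

move_arm(
  motion="0 0 0 0.15 0;0 0 0 0.3 0;0 0 0 0.379 0;0 0 0 0.379 0;0 0 0 0.379 0;-1 0 0 0.379 0;-1 0 0 0.379 0;-1 0 0 0.379 0;-1 0 0 0.379 0;-1 0 0 0.379 0;-1 0 0 0.379 0;-1 0 0 0.379 0",
)

```text
time: 39.55
position: [0.3833, 0.2759, 0.0308]
tool_rot: [-0.049, 0.999, 0.0, 0.0]
ft_force: [-0.4, 0.4, 4.4]
grip_width: 0.013
grip_force: 25.0
```

move_arm(
  motion="-1 0 0 0 0;-1 0 0 -0.1 0;-1 0 0 -0.25 0;-1 0 0 -0.4 0;-1 0 0 -0.555 0;-1 -0.05 -0.15 -0.555 0;-1 -0.1 -0.35 -0.555 0;-1 -0.2 -0.55 -0.555 0;-1 -0.25 -0.8 -0.555 0;-1 -0.25 -0.8 -0.555 0;-1 -0.25 -0.8 -0.555 0",
)

```text
time: 40.47
position: [0.4499, 0.1184, 0.1412]
tool_rot: [-0.046, 0.999, -0.0, 0.0]
ft_force: [-0.0, 0.1, -1.5]
grip_width: 0.0132
grip_force: 25.0
```

move_arm(
  motion="-1 -0.06 -0.2 0 0;-1 -0.12 -0.4 0 0;-1 -0.18 -0.6 0 0;-1 -0.25 -0.8 0 0;-1 -0.25 -0.8 0 0;-1 -0.25 -0.8 0 0",
)

```text
time: 40.97
position: [0.5145, -0.0342, 0.141]
tool_rot: [-0.047, 0.999, 0.0, 0.0]
ft_force: [-1.3, 0.3, -1.1]
grip_width: 0.0137
grip_force: 25.0
```

move_arm(
  motion="-1 -0.077 -0.207 0 0;-1 -0.077 -0.207 0 0;-1 -0.077 -0.207 0 0;-1 -0.077 -0.207 0 0;-1 -0.077 -0.207 0 0;-1 -0.077 -0.207 0.2 0;-1 -0.077 -0.207 0.36 0;-1 -0.077 -0.207 0.36 0;-1 -0.077 -0.207 0.36 0;-1 -0.077 -0.207 0.36 0",
)

```text
time: 41.8
position: [0.5332, -0.072, 0.0703]
tool_rot: [-0.049, 0.999, -0.0, 0.0]
ft_force: [0.4, 0.2, -0.4]
grip_width: 0.0128
grip_force: 25.0
```

Run:
```python
from h import *
o=avg(3); held(o); plan([*well(0,-1),.046],95.4,o)
```

```text
spread mm [0.42 0.28 0.4 ]
held n 106 z pct [-0.0413 -0.0239 -0.0192 -0.0153 -0.0143 -0.0064] xy lo [-0.0194 -0.0155] hi [0.0188 0.0202]
t41.9 pos [ 0.5338 -0.0724  0.0709] yhead 95.62 shift [ 0.0053 -0.0064  0.1244] turn 0.0012
```

move_arm(
  motion="-1 0.005 -0.004 0.03 0;-1 0.005 -0.004 0.04 0;-1 0.005 -0.004 0.05 0;-1 0.005 -0.004 0.06 0;-1 0.005 -0.004 0.07 0;-1 0.005 -0.004 0.08 0;-1 0.005 -0.004 0.09 0;-1 0.005 -0.004 0.1 0;-1 0.005 -0.004 0.11 0;-1 0.005 -0.004 0.12 0;-1 0.005 -0.004 0.127 0;-1 0.005 -0.004 0.127 0",
)

```text
time: 42.95
position: [0.5321, -0.0736, 0.0457]
tool_rot: [-0.049, 0.999, -0.0, 0.0]
ft_force: [-3.1, 1.1, 13.5]
grip_width: 0.0132
grip_force: 25.0
```

Run:
```python
from h import *
o=avg(2); print(o["ft_force"].round(1)); plan([*well(0,-1),.046],95.4,o)
```

```text
spread mm [0.01 0.   0.  ]
[-2.2  0.7 15. ]
t43.0 pos [ 0.5321 -0.0736  0.0457] yhead 95.58 shift [-0.004  -0.0012 -0.0013] turn 0.001
```

move_arm(
  motion="0 0 0 -0.005 0;0 0 0 -0.005 0;0 0 0 -0.005 0;0 0 0 -0.005 0;0 0 0 -0.005 0;0 0 0 -0.005 0;0 0 0 -0.1 0;0 0 0 -0.25 0;0 0 0 -0.5 0;0 0 0 -0.95 0;0 0 0 -0.95 0;0 0 0 -0.95 0",
)

```text
time: 44.0
position: [0.5349, -0.0745, 0.2397]
tool_rot: [-0.049, 0.999, -0.002, 0.005]
ft_force: [1.0, -0.3, 0.2]
grip_width: 0.0438
grip_force: 0.0
```

move_arm(
  motion="0 0.45 0.16 -0.05 0;0 0.45 0.16 -0.05 0;0 0.45 0.16 -0.05 0;0 0.45 0.16 -0.05 0;0 0.45 0.16 -0.05 0;0 0.45 0.16 -0.05 0;0 0.45 0.16 -0.05 0",
)

```text
time: 44.58
position: [0.4411, -0.0512, 0.2439]
tool_rot: [-0.048, 0.999, -0.0, 0.001]
ft_force: [-0.4, -0.3, -0.6]
grip_width: 0.0439
grip_force: 0.0
```

Run:
```python
from h import *
o=avg(3); print(o["position"])
_,pw,PW=wrist("w4"); p,P=topscan("t6")
h=flat(P[:,395:]); h=h[(h[:,2]>.008)&(h[:,2]<.016)&(h[:,0]<.6)]; print("plate top",rect(h))
for n,X in(("top",P),("wrist",PW)):
    Q=flat(X); 
    h=Q[(Q[:,2]>.008)&(Q[:,2]<.016)&(abs(Q[:,1]+.285)<.115)&(abs(Q[:,0]-.465)<.13)]; print(n,"plate",rect(h))
    h=Q[(Q[:,2]>.065)&(Q[:,2]<.08)&(abs(Q[:,1]+.285)<.06)&(abs(Q[:,0]-.465)<.1)]; print(n,"handle",rect(h),len(h))
Q=flat(PW); c=(Q[:,:2]-C0)@np.array([[np.cos(A0),-np.sin(A0)],[np.sin(A0),np.cos(A0)]])
for i in(-1,0,1):
    for j in(-1,1):
        s=c[(Q[:,2]>.066)&(Q[:,2]<.085)&(abs(c[:,0]-.062*i)<.03)&(abs(c[:,1]-.048*j)<.03)]; z=Q[(abs(c[:,0]-.062*i)<.02)&(abs(c[:,1]-.048*j)<.02)][:,2]
        print((i,j),len(s),s.mean(0).round(4) if len(s) else "",np.median(z).round(4) if len(z) else "")
```

```text
spread mm [0.21 0.08 0.11]
[ 0.44085911 -0.0511223   0.24381467]
plate top (array([ 0.4634, -0.3299]), array([0.0749, 0.1987]), 85.9)
top plate (array([ 0.4634, -0.3299]), array([0.0749, 0.1987]), 85.9)
top handle (array([ 0.4637, -0.2846]), array([0.0135, 0.0975]), 87.07) 180
wrist plate (array([ 0.4668, -0.2866]), array([0.1621, 0.2018]), 86.34)
wrist handle (array([ 0.4661, -0.2856]), array([0.0158, 0.0994]), 87.14) 1089
(-1, -1) 124 [-0.0624 -0.0486] 0.0294
(-1, 1) 120 [-0.0625  0.0458] 0.0737
(0, -1) 113 [-0.0017 -0.0483] 0.0293
(0, 1) 0  0.0288
(1, -1) 0  0.0193
(1, 1) 0  0.0286
```

View pics/w4.png

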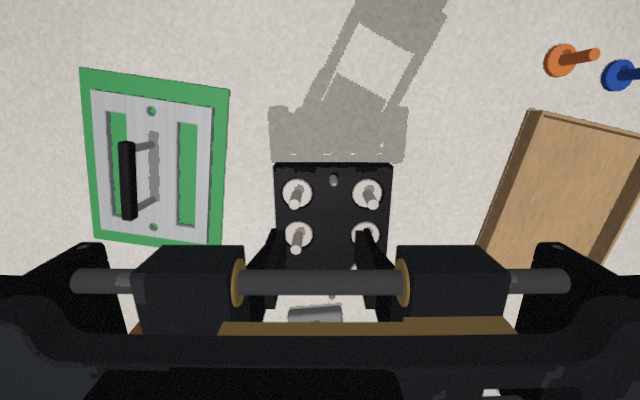

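The wrist view shows the tray empty, four plugs visible in wells at (297,193), (367,193), (298,236) and (366,235), and the plate still on the mat at (150,165). Now to fetch the plate.

move_arm(
  motion="0.5 -0.005 -0.3 0 0;0.5 -0.005 -0.8 0 0;0.5 -0.005 -0.8 0 0;0.5 -0.005 -0.8 0 0;0.5 -0.005 -0.8 0 0;0.5 -0.005 -0.8 0 0",
)

```text
time: 45.28
position: [0.4563, -0.2117, 0.2435]
tool_rot: [-0.047, 0.999, 0.0, -0.0]
ft_force: [0.4, 0.9, -0.2]
grip_width: 0.0645
grip_force: 0.0
```

move_arm(
  motion="0.5 -0.005 -0.38 0.2 0.05;0.5 -0.005 -0.38 0.4 0.05;0.5 -0.005 -0.38 0.5 0.05;0.5 -0.005 -0.38 0.5 0.05;0.5 -0.005 -0.38 0.5 0.05;0.5 -0.005 -0.38 0.5 0.05;0.5 -0.005 -0.38 0.5 0.05",
)

```text
time: 45.87
position: [0.4651, -0.2843, 0.1457]
tool_rot: [0.029, 1.0, -0.001, 0.001]
ft_force: [0.3, 0.1, 0.1]
grip_width: 0.0653
grip_force: 0.0
```

Run:
```python
from h import *
o=avg(3); plan([.4652,-.2863,.0545],86.56,o)
EE=0
P=wrist("w5")[2]; Q=flat(P); h=Q[(Q[:,2]>.065)&(Q[:,2]<.08)&(abs(Q[:,1]+.285)<.06)&(abs(Q[:,0]-.465)<.1)]; print("handle",rect(h),len(h))
```

```text
spread mm [0.1  0.18 0.2 ]
t46.0 pos [ 0.4652 -0.2846  0.146 ] yhead 86.66 shift [ 0.0007 -0.0079  0.4576] turn 0.0005
handle (array([ 0.4658, -0.2869]), array([0.0139, 0.0988]), 86.03) 1746
```

move_arm(
  motion="0.5 0 -0.008 0.15 0;0.5 0 -0.008 0.3 0;0.5 0 -0.008 0.4 0;0.5 0 -0.008 0.455 0;0.5 0 -0.008 0.455 0;0.5 0 -0.008 0.455 0;-1 0 -0.008 0.455 0;-1 0 -0.008 0.455 0;-1 0 -0.008 0.455 0;-1 0 -0.008 0.455 0;-1 0 -0.008 0.455 0;-1 0 -0.008 0.455 0",
  newtons=50,
)

```text
time: 47.02
position: [0.4643, -0.287, 0.0533]
tool_rot: [0.03, 1.0, -0.0, 0.0]
ft_force: [0.2, 1.2, 0.8]
grip_width: 0.0331
grip_force: 0.0
```

move_arm(
  motion="-1 0 0 0 0;-1 0 0 0 0;-1 0 0 0 0;-1 0 0 0 0;-1 0 0 0 0;-1 0 0 0 0;-1 0 0 -0.1 0;-1 0 0 -0.3 0;-1 0 0 -0.5 0;-1 0 0 -0.6 0;-1 0 0 -0.6 0;-1 0 0 -0.6 0",
)

```text
time: 48.02
position: [0.4639, -0.2867, 0.1728]
tool_rot: [0.03, 1.0, -0.0, 0.0]
ft_force: [-0.7, -0.2, -7.1]
grip_width: 0.0136
grip_force: 50.0
```

Run:
```python
from h import *
o=avg(3); print(o["ft_force"].round(1),o["grip_width"]); plan([.528,-.0262,.17],95.4,o)
```

```text
spread mm [0.64 0.61 0.95]
[ 0.   1.  -5.7] 0.013488491869528097
t48.1 pos [ 0.463  -0.2859  0.1715] yhead 86.57 shift [-0.2465  1.3155  0.0094] turn -0.0491
```

move_arm(
  motion="-1 -0.03 0.15 0 0;-1 -0.06 0.35 0 0;-1 -0.09 0.55 0 0;-1 -0.12 0.8 0 0;-1 -0.12 0.8 0 0;-1 -0.12 0.8 0 0;-1 -0.12 0.8 0 0",
)

```text
time: 48.7
position: [0.4966, -0.1275, 0.1709]
tool_rot: [0.029, 1.0, 0.001, -0.002]
ft_force: [-0.4, -0.8, -5.8]
grip_width: 0.0134
grip_force: 50.0
```

move_arm(
  motion="-1 -0.03 0.15 0 -0.02;-1 -0.07 0.3 0 -0.049;-1 -0.1 0.45 0 -0.049;-1 -0.127 0.515 0 -0.049;-1 -0.127 0.515 0 -0.049;-1 -0.127 0.515 0 -0.049;-1 -0.127 0.515 0 -0.049;-1 -0.127 0.515 0 -0.049",
)

```text
time: 49.37
position: [0.5289, -0.0288, 0.1724]
tool_rot: [-0.046, 0.999, -0.0, -0.001]
ft_force: [-0.2, 0.8, -5.6]
grip_width: 0.0135
grip_force: 50.0
```

Run:
```python
from h import *
o=avg(4); print(o["ft_force"].round(1),o["grip_width"]); plan([.528,-.0262,.0802],95.4,o)
z=o["position"][2]-.050
P=wrist("w6")[2]; Q=flat(P); h=Q[(abs(Q[:,2]-z-.008)<.006)&(np.linalg.norm(Q[:,:2]-o["position"][:2],axis=1)<.14)]; print("w plate",rect(h),np.median(h[:,2]),len(h), h[:,:2].min(0))
m,p,d=cam("side"); P=cloud(m,d); P[d<=0]=np.nan; Q=flat(P); h=Q[(abs(Q[:,2]-z-.008)<.006)&(np.linalg.norm(Q[:,:2]-o["position"][:2],axis=1)<.14)]; print("s plate",rect(h),np.median(h[:,2]),len(h)); np.savez("s6.npz",p=p,P=P)
save("s6",p[80:300,200:440])
pp,P=topscan("t8")
```

```text
spread mm [0.05 0.18 0.15]
[-0.7  0.1 -6.1] 0.013458254936194364
t49.5 pos [ 0.5289 -0.0286  0.1726] yhead 95.28 shift [0.0033 0.0122 0.462 ] turn -0.0007
w plate (array([ 0.5247, -0.029 ]), array([0.1877, 0.1612]), 5.39) 0.13086928426716027 25850 [ 0.42445606 -0.11764955]
s plate (array([ 0.5309, -0.0282]), array([0.1986, 0.1644]), 5.47) 0.13242541244533407 2308
```

View pics/w6.png

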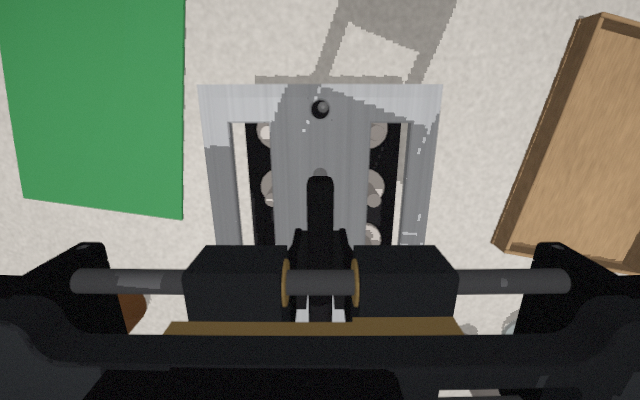

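The wrist view shows the plate level over the block, with the stems visible through its slots and the pin hole at (320,107). The plate sits about 1.9 mm forward of the TCP, so I'll offset for that and lower in stages.

move_arm(
  motion="-1 0.0105 0.0125 0.05 -0.001;-1 0.0105 0.0125 0.1 -0.001;-1 0.0105 0.0125 0.15 -0.001;-1 0.0105 0.0125 0.2 -0.001;-1 0.0105 0.0125 0.2 -0.001;-1 0.0105 0.0125 0.2 -0.001;-1 0.0105 0.0125 0.2 -0.001",
)

```text
time: 50.25
position: [0.5273, -0.0251, 0.1329]
tool_rot: [-0.049, 0.999, -0.0, 0.0]
ft_force: [0.6, -0.4, -6.8]
grip_width: 0.0136
grip_force: 50.0
```

```bash
cat > pl.py <<'E'
from h import *
o=avg(3); print(o["ft_force"].round(1),o["moment"].round(2),o["grip_width"]); plan([.5266,-.0263,.0802],95.4,o)
z=o["position"][2]-.050
def pr(P,n):
    Q=flat(P); h=Q[(abs(Q[:,2]-z-.008)<.006)&(np.linalg.norm(Q[:,:2]-o["position"][:2],axis=1)<.14)]; c,s,a=rect(h); print(n,"plate",c,s,a,"z %.4f"%np.median(h[:,2]),"centre from near edge x %.4f"%(c[0]+(.2-max(s))/2))
pr(wrist("wp")[2],"wrist"); m,p,d=cam("side"); P=cloud(m,d); P[d<=0]=np.nan; pr(P,"side"); save("sp",cv2.resize(p[120:280,200:420],None,fx=3,fy=3))
E
python3 pl.py
```

```text
spread mm [0.11 0.01 0.21]
[-0.3 -0.9 -6.1] [0.   0.03 0.03] 0.013392276258172823
t50.4 pos [ 0.5274 -0.0251  0.1331] yhead 95.57 shift [ 0.0048 -0.0055  0.2647] turn 0.0009
wrist plate [ 0.5236 -0.0256] [0.1885 0.1613] 5.93 z 0.0913 centre from near edge x 0.5293
side plate [ 0.5291 -0.0253] [0.1981 0.1656] 5.83 z 0.0929 centre from near edge x 0.5301
```

move_arm(
  motion="-1 0.005 -0.005 0.03 0.001;-1 0.005 -0.005 0.06 0.001;-1 0.005 -0.005 0.08 0.001;-1 0.005 -0.005 0.08 0.001;-1 0.005 -0.005 0.08 0.001;-1 0.005 -0.005 0.08 0.001",
)

```text
time: 50.95
position: [0.5261, -0.0261, 0.1168]
tool_rot: [-0.047, 0.999, 0.0, -0.0]
ft_force: [0.3, -0.5, -6.4]
grip_width: 0.0134
grip_force: 50.0
```

```bash
python3 pl.py
```

```text
spread mm [0.06 0.02 0.1 ]
[ 0.9 -0.5 -5.8] [0.07 0.   0.01] 0.013359995170421623
t51.0 pos [ 0.5262 -0.0261  0.117 ] yhead 95.39 shift [-0.0019 -0.0013  0.1838] turn -0.0001
wrist plate [ 0.5221 -0.0267] [0.1878 0.1617] 5.44 z 0.0751 centre from near edge x 0.5282
side plate [ 0.5279 -0.026 ] [0.1979 0.1636] 5.52 z 0.0766 centre from near edge x 0.5290
```

move_arm(
  motion="-1 0 0 0.015 0;-1 0 0 0.03 0;-1 0 0 0.04 0;-1 0 0 0.05 0;-1 0 0 0.06 0;-1 0 0 0.07 0;-1 0 0 0.08 0;-1 0 0 0.09 0;-1 0 0 0.09 0",
)

```text
time: 51.9
position: [0.5258, -0.026, 0.0985]
tool_rot: [-0.047, 0.999, 0.0, -0.0]
ft_force: [0.6, -0.5, -6.2]
grip_width: 0.0134
grip_force: 50.0
```

```bash
python3 pl.py
```

```text
spread mm [0.08 0.03 0.14]
[ 0.8  0.5 -6.3] [0.06 0.02 0.  ] 0.013549414520962984
t52.0 pos [ 0.5259 -0.026   0.0987] yhead 95.39 shift [-0.0035 -0.0018  0.0924] turn -0.0001
wrist plate [ 0.522  -0.0266] [0.1883 0.1612] 5.57 z 0.0569 centre from near edge x 0.5279
side plate [ 0.5279 -0.0269] [0.1986 0.1666] 5.42 z 0.0584 centre from near edge x 0.5286
```

move_arm(
  motion="-1 -0.002 -0.001 0.015 0;-1 -0.002 -0.001 0.03 0;-1 -0.002 -0.001 0.04 0;-1 -0.002 -0.001 0.05 0;-1 -0.002 -0.001 0.06 0;-1 -0.002 -0.001 0.07 0;-1 -0.002 -0.001 0.08 0;-1 -0.002 -0.001 0.09 0;-1 -0.002 -0.001 0.095 0;-1 -0.002 -0.001 0.095 0",
)

```text
time: 52.93
position: [0.5263, -0.0262, 0.0797]
tool_rot: [-0.047, 0.999, 0.0, -0.0]
ft_force: [-0.2, -0.4, -5.9]
grip_width: 0.0133
grip_force: 50.0
```

```bash
python3 pl.py
```

```text
spread mm [0.07 0.02 0.1 ]
[ 0.8  0.6 -6.3] [ 0.02 -0.    0.01] 0.01362893278679927
t53.0 pos [ 0.5264 -0.0262  0.0798] yhead 95.39 shift [-0.0011 -0.0006 -0.002 ] turn -0.0001
wrist plate [ 0.5222 -0.0267] [0.1879 0.1613] 5.67 z 0.0380 centre from near edge x 0.5282
side plate [ 0.5282 -0.0268] [0.1984 0.1639] 5.34 z 0.0395 centre from near edge x 0.5290
```

move_arm(
  motion="-1 0 0 0.003 0;-1 0 0 0.006 0;-1 0 0 0.009 0;-1 0 0 0.009 0;-1 0 0 0.009 0",
)

```text
time: 53.55
position: [0.5266, -0.0263, 0.079]
tool_rot: [-0.047, 0.999, -0.0, 0.0]
ft_force: [-2.5, -0.2, 5.0]
grip_width: 0.0134
grip_force: 50.0
```

move_arm(
  motion="-0.35 0 0 0 0;-0.35 0 0 0 0;-0.35 0 0 0 0;-0.35 0 0 0 0;-0.35 0 0 0 0;-0.35 0 0 0 0",
)

```text
time: 54.05
position: [0.5266, -0.0262, 0.0781]
tool_rot: [-0.047, 0.999, -0.0, 0.0]
ft_force: [-0.1, 0.8, 0.0]
grip_width: 0.0283
grip_force: 0.0
```

move_arm(
  motion="-0.35 0 0 -0.1 0;-0.35 0 0 -0.3 0;-0.35 0 0 -0.6 0;-0.35 0 0 -0.8 0;-0.35 0 0 -0.8 0;-0.35 0 0 -0.8 0",
)

```text
time: 54.55
position: [0.5296, -0.0269, 0.2432]
tool_rot: [-0.047, 0.999, -0.002, 0.005]
ft_force: [-0.3, -0.3, -0.7]
grip_width: 0.0279
grip_force: 0.0
```

move_arm(
  motion="-0.35 0.35 0 0 0;-0.35 0.35 0 0 0;-0.35 0.35 0 0 0;-0.35 0.35 0 0 0;-0.35 0.35 0 0 0",
)

```text
time: 54.97
position: [0.4572, -0.0329, 0.2377]
tool_rot: [-0.047, 0.999, 0.0, 0.0]
ft_force: [0.4, -0.6, -0.0]
grip_width: 0.0288
grip_force: 0.0
```

Run:
```python
from h import *
m,p,d=cam("side"); P=cloud(m,d); P[d<=0]=np.nan; save("s9",cv2.resize(p[150:290,220:400],None,fx=4,fy=4,interpolation=cv2.INTER_CUBIC))
pw,PW=wrist("w9")[1:]
for n,X in(("side",P),("wrist",PW)):
    Q=flat(X); h=Q[(abs(Q[:,2]-.0375)<.005)&(np.linalg.norm(Q[:,:2]-[.5284,-.026],axis=1)<.14)]; print(n,rect(h),np.percentile(h[:,2],[5,50,95]).round(4))
    A=np.c_[h[:,:2]-[.5284,-.026],np.ones(len(h))]; print("slope",np.linalg.lstsq(A,h[:,2],rcond=None)[0])
    b=Q[(abs(Q[:,0]-.7077)<.02)&(abs(Q[:,1]+.0317)<.02)&(Q[:,2]>.036)&(Q[:,2]<.06)]; print("btn",len(b),rect(b) if len(b) else "",b[:,2].max() if len(b) else "")
plan([.7077,-.0317,.1],None,avg(3))
```

```text
side (array([ 0.5282, -0.0265]), array([0.198 , 0.1654]), 5.44) [0.0339 0.0385 0.0403]
slope [-0.00048252 -0.00603935  0.03825341]
btn 68 (array([ 0.707 , -0.0291]), array([0.0328, 0.0276]), 7.55) 0.04722557623862733
wrist (array([ 0.5124, -0.0284]), array([0.1676, 0.1605]), 5.41) [0.0358 0.037  0.0383]
slope [-0.000334    0.00060709  0.03702682]
btn 0  
spread mm [0.09 0.04 0.01]
t55.2 pos [ 0.4579 -0.033   0.2379] yhead 95.40 shift [-1.2439 -0.1111  0.6899] turn 0
```

View pics/s9.png

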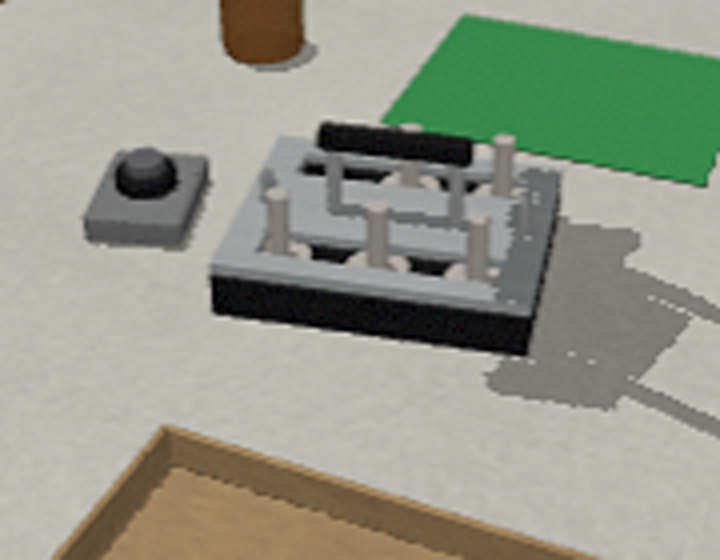

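The side crop shows the plate flush on the block with all five stems through the slots; the button is at (147,170). The plate top height matches the start, so I'll press the button now.

move_arm(
  motion="-1 -0.62 -0.055 0 0;-1 -0.62 -0.055 0 0;-1 -0.62 -0.055 0 0;-1 -0.62 -0.055 0 0;-1 -0.62 -0.055 0 0;-1 -0.62 -0.055 0 0",
  newtons=20,
)

```text
time: 55.67
position: [0.5806, -0.0317, 0.2371]
tool_rot: [-0.047, 0.999, 0.0, -0.001]
ft_force: [0.3, 0.3, -0.0]
grip_width: 0.0022
grip_force: 0.0
```

move_arm(
  motion="-1 -0.624 -0.056 0 0;-1 -0.624 -0.056 0 0;-1 -0.624 -0.056 0 0;-1 -0.624 -0.056 0.25 0;-1 -0.624 -0.056 0.5 0;-1 -0.624 -0.056 0.7 0;-1 -0.624 -0.056 0.7 0;-1 -0.624 -0.056 0.7 0;-1 -0.624 -0.056 0.7 0",
)

```text
time: 56.42
position: [0.705, -0.0314, 0.0975]
tool_rot: [-0.047, 0.999, 0.0, -0.001]
ft_force: [0.5, 0.2, 0.9]
grip_width: 0.0003
grip_force: 0.0
```

Run:
```python
from h import *
o=avg(3); print(o["grip_width"]); plan([.7077,-.0315,.033],None,o)
```

```text
spread mm [1.1  0.18 1.32]
0.0007609539430989796
t56.5 pos [ 0.7065 -0.0317  0.0992] yhead 95.38 shift [-0.0058  0.0005  0.331 ] turn 0
```

move_arm(
  motion="-1 -0.004 0 0.1 0;-1 -0.004 0 0.2 0;-1 -0.004 0 0.25 0;-1 -0.004 0 0.25 0;-1 -0.004 0 0.27 0;-1 -0.004 0 0.28 0;-1 -0.004 0 0.29 0;-1 -0.004 0 0.3 0;-1 -0.004 0 0.31 0;-1 -0.004 0 0.32 0;-1 -0.004 0 0.33 0;-1 -0.004 0 0.335 0",
)

```text
time: 57.52
position: [0.7084, -0.0317, 0.0454]
tool_rot: [-0.048, 0.999, -0.001, 0.001]
ft_force: [-19.9, 2.4, 60.4]
grip_width: 0.0003
grip_force: 29.6
```

move_arm(
  motion="-1 0 0 -0.03 0;-1 0 0 -0.045 0;-1 0 0 -0.045 0",
)

```text
time: 57.77
position: [0.7088, -0.0317, 0.0462]
tool_rot: [-0.047, 0.999, -0.001, 0.002]
ft_force: [-5.1, 0.7, 17.6]
grip_width: 0.0005
grip_force: 8.8
```

Run:
```python
from h import *
m,p,d=cam("side"); P=cloud(m,d); P[d<=0]=np.nan; o=robot.get_obs(); print(o["position"],o["ft_force"],o["grip_width"])
Q=flat(P); b=Q[(abs(Q[:,0]-.7077)<.03)&(abs(Q[:,1]+.0317)<.03)]; print(np.histogram(b[:,2],bins=np.arange(.01,.08,.004)))
save("s10",cv2.resize(p[130:240,200:330],None,fx=5,fy=5,interpolation=cv2.INTER_CUBIC))
```

```text
[ 0.70880881 -0.03170227  0.04622864] [-4.51370693  1.25652674 18.91967891] 0.00034752866086804323
(array([ 0,  0, 28, 97, 19, 32, 48, 17,  9, 15, 13, 12,  8,  6,  5,  6,  5]), array([0.01 , 0.014, 0.018, 0.022, 0.026, 0.03 , 0.034, 0.038, 0.042,
       0.046, 0.05 , 0.054, 0.058, 0.062, 0.066, 0.07 , 0.074, 0.078]))
```

View pics/s10.png

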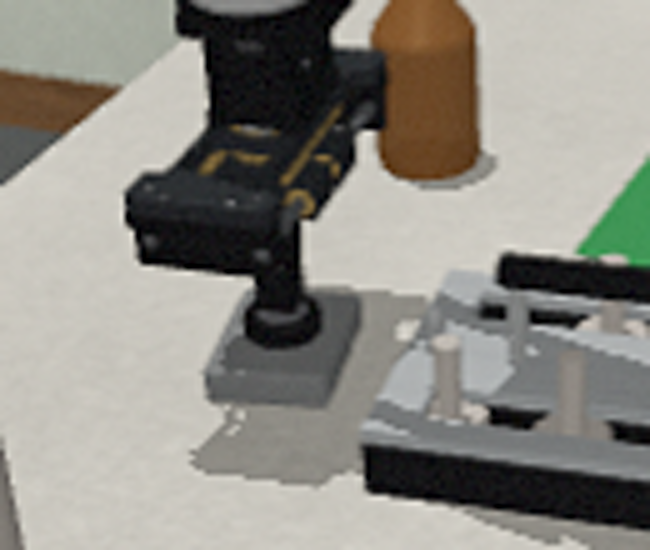

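The crop shows the closed fingertips on the button. It sits on a hard stop (about 19 N against a 5 N spring), so it is fully in. Next I'll retreat and check the scene.

move_arm(
  motion="-1 0 0 -0.1 0;-1 0 0 -0.3 0;-1 0 0 -0.6 0;-1 0 0 -0.95 0;-1 0 0 -0.95 0;-1 0 0 -0.95 0;-1 0 0 -0.95 0",
)

```text
time: 58.4
position: [0.7102, -0.0319, 0.2368]
tool_rot: [-0.047, 0.999, -0.001, 0.006]
ft_force: [-0.1, 0.4, 0.9]
grip_width: 0.0006
grip_force: 0.0
```

move_arm(
  motion="-1 0.9 0 0 0;-1 0.9 0 0 0;-1 0.9 0 0 0;-1 0.9 0 0 0;-1 0.9 0 0 0;-1 0.9 0 0 0;-1 0.9 0 0 0;-1 0.9 0 0 0",
)

```text
time: 59.07
position: [0.5294, -0.0486, 0.2299]
tool_rot: [-0.047, 0.999, -0.0, 0.001]
ft_force: [0.4, 0.6, -0.1]
grip_width: 0.0011
grip_force: 0.0
```

Run:
```python
from h import *
m,p,d=cam("side"); P=cloud(m,d); P[d<=0]=np.nan; Q=flat(P); pw,PW=wrist("w11")[1:]
h=Q[(abs(Q[:,2]-.0375)<.005)&(np.linalg.norm(Q[:,:2]-[.5284,-.026],axis=1)<.14)]; print("plate",rect(h),np.median(h[:,2]))
W=flat(PW); h=W[(abs(W[:,2]-.0375)<.005)&(np.linalg.norm(W[:,:2]-[.5284,-.026],axis=1)<.14)]; print("plate w",rect(h),np.median(h[:,2]))
b=Q[(abs(Q[:,0]-.7077)<.02)&(abs(Q[:,1]+.0317)<.02)]; print("btn top",b[:,2].max())
for n,c,r in(("bottle",(.7225,-.285),.05),("beaker",(.729,.28),.05),("rod",(.751,.194),.03)):
    s=Q[(np.linalg.norm(Q[:,:2]-c,axis=1)<r)&(Q[:,2]>.02)]; print(n,s.min(0).round(3),s.max(0).round(3))
print(robot.get_obs()["position"],robot.get_obs()["time"])
save("s11",p)
```

```text
plate (array([ 0.5283, -0.0259]), array([0.1982, 0.1648]), 5.44) 0.03858204724882147
plate w (array([ 0.5252, -0.0269]), array([0.1939, 0.1609]), 5.3) 0.037024637205563427
btn top 0.04682306974765327
bottle [ 0.688 -0.303  0.02 ] [ 0.756 -0.249  0.153]
beaker [0.695 0.248 0.02 ] [0.761 0.316 0.086]
rod [0.732 0.178 0.02 ] [0.771 0.216 0.102]
[ 0.52975017 -0.04852651  0.22989493] 59.1667
```

View pics/s11.png

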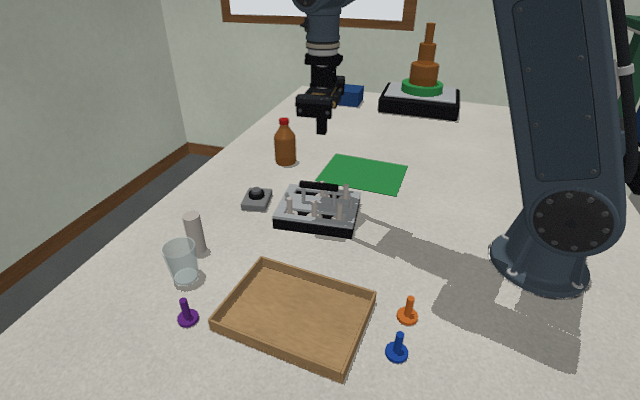

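The final view shows the tray empty, the plate flush with stems up at (318,205), and the button sprung back. The bystanders are where they started and the arm is clear, so I'm handing in.

```bash
python3 -c "
from rig import robot
print(robot.hand_in())"
```

```text
the job is handed in; nothing more can be done
None
```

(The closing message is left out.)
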